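# Record plaster finials from three sides and stand them in their taper cups

## Robot

A 6-joint arm with a two-finger parallel gripper is mounted at the origin on the work surface. World frame = base frame: x ahead of the robot, y to its left, z up, the work surface at z = 0. Lengths are in mm, angles in rad, forces in N, time in s.
With the tool pointing down it reaches from about 350 to 975 mm from the base axis. Payload 7.1 kg.
Tool frame: the origin (TCP) lies at the very end of the fingers, on their centre line; the grasp point (between the pads) lies 19 mm behind it; z points along the fingers, y is the direction in which the jaws open and shut (so a half turn about z gives the same grasp; the last joint's range is limited). The gripper opens to 88 mm and grips with 3 to 60 N. Pads are 20 mm wide; open, the fingers measure 115 mm over their backs; the gripper's body (75 mm by 178 mm) begins 61 mm behind the grasp point.
Start: joints at [1.107, 0.423, 1.63, -0, 1.089, -0.019], TCP at [268.891, 564.183, 187.675] pointing down, gripper open.
Joint ranges: [-3, 3], [-0.9, 2.11], [0.09, 2.58], [-1.31, 4.45], [0.11, 2.69], [-2.54, 2.54]. Speed limits (rad/s): [2.39, 2.39, 3.01, 3.14, 3.14, 3.14].

## Interface

Orientations are given as a rotation vector (axis times angle).
In Python, from workcell import monitor, vision, order, find_in, regions_of, place_of gives the robot as it stands. The module is installed in compiled form; this text tells all that it offers.
- The arm moves only by the tool carry_out, never from a script. Its argument "targets" is a list of rows, each a list of 3 entries, a list of its own where there are three numbers: the turn, a rotation vector about the world's x, y, z in degrees, then the shift along the world's x, y, z in mm, then the finger opening in mm, from 0 to 87.8. In form: [[[rx, ry, rz], [x, y, z], hand], ...]. A call has 1 to 10 rows; each row is the pose to reach, as a shift and turn from the pose commanded when the call began; what a row does not reach only later rows make up. A row lasts 1/12 s, in which the tool goes at most 41.7 mm and 7.16 degrees, less where a joint would pass 70% of its speed; a pose out of reach is approached as far as the arm can. A call with a gripper value outside its range is refused whole. The fingers move at their own pace and stop on an object; the grip force is fixed at half the most. Time passes only in rows, so rows that repeat a pose let the fingers close. It gives the time, the measured TCP pose, the force and the opening at its end, in the units of the state.
- monitor.get_obs(): the state, without advancing time (a new reading comes with each control period).
- vision.get_image(name): name is "scene" or "top" or "wrist"; returns the picture (384x512x3 uint8, red, green, blue); there is no depth.
- vision.camera_model(name): a dict with "K" (3x3 intrinsics, pixels), "dist" ([k1, k2, p1, p2, k3] as OpenCV has them; the pictures are not rectified), "rvec" (rotation vector, rad) and "tvec" (3), from world to camera coordinates, as OpenCV has them. Camera axes: x right, y down, z forward; pixel columns grow to the right and rows downward; lengths in mm; the calibration is good to about 2 mm. A picture is of the moment at which its call begins: read the wrist's pose just before it. camera_model takes no time and is no camera call; for the wrist camera it gives the pose at the moment of the call.
- order.close_job(): hands the job in, once; it reports no verdict.
Trained networks look in the newest picture that a camera, given by its name, has taken for a name from the list of things; names that differ only in an ending like _2 or _b are one class to them, and where a whole thing is asked for, a point or a joint stands for the part that bears it (a point fixed in the world has none). Each returns a list of dicts, best first, with "confidence" (0 to 1); they miss things now and then, are a little off and sometimes report something else, mostly with a low value. They report only what shows in the picture. A call takes as long as a camera call.
- find_in(query, camera): "point" ([x, y, z] in mm, in the coordinates of the camera as it stood for that picture, good to about 4 mm: the middle of the surface that is visible of it).
- regions_of(query, camera): "mask" (384x512 bool, what is visible of it).
- place_of(query, camera): "point" ([x, y, z] in mm, in the coordinates of the camera as it stood for that picture, good to about 4 mm: a listed point, or the origin of a listed thing).
The state is a dict: "t": time; "qpos": joint angles; "qvel": joint speeds; "joint_torque": joint torques, N m; "ee_pos": TCP position; "orientation": TCP orientation; "ft_force": force on the tool from outside, world axes, zero at the start; "moment": the same for the moment, N m; "width": finger opening in mm.
Only numpy, scipy, OpenCV 4.12 (cv2) and the standard library are available. Lean on these libraries where they do the work, as an engineer would, in place of code of your own. Each camera call takes 0.05 s, during which the arm holds its last target.

## Task

Switch on the camera's ring light, then take the finials off the drying rack one at a time, the tallest first and then by size, as the stand fills from its far end: hold each upright by its knob over the cross with its centre level with the lens, and show the camera all three sides squarely, still for a second each, the shell side first, then the reeded, then the plain one (a third of a turn clockwise from above each time). After its pictures set each finial down gently by its stem, fully home and upright in the cup of its own size, the tallest in the far cup; when all are standing switch the light off. Leave the other things on the table where they are.

Things in the scene. Friction and masses are not known exactly. Their poses are not given: they have to be found in the camera images.
- rocker (a joint): rocker of the ring light's switch box: 0 = off (end nearer the robot stands up), 0.40 rad = on (far end stands up); stays where it is left; about 2 N at the raised end tips it
- press_on (a point): middle of the top of the rocker's near end (the end with a white bar): press it straight down about 8 mm to switch on. Black rocker 52 x 26 mm on a grey box 90 x 62 mm, 26 mm high, fixed to the table; the tip of the raised end is about 43 mm above the table
- press_off (a point): middle of the top of the rocker's far end (the end with a white ring): press it down about 8 mm to switch off
- mark (a point): the point, 150 mm above the table and straight above the black cross on the grey foot of the camera rig, where a casting's centre belongs for its pictures. Its x axis points level at the camera's lens, z up. The rig is loose, 2.4 kg: foot 280 x 130 mm, 10 mm thick
- lens (a point): front of the camera's lens, 110 mm from the mark and level with it; nothing of the rig but its foot is nearer to the mark. Camera top 193 mm above the table
- tall_shell (a point): the tall casting, a white plaster finial 152 mm high: its centre, on the axis half-way up (76 mm from either end); z runs from stem to knob, x points out of the shell side (fan-like shell; its scroll juts out 37 mm from the axis over the collar). To grip: the upright round knob at the very top, 26 mm across, 24 mm tall, on a neck of radius 8 mm. Starts on the rack at any turn
- tall_reeds (a point): the same centre; x points out of the side with two upright reeds, 120 deg anticlockwise (seen from above) from the shell side. Its round tapered stem is 40 mm long, radius 11 mm at the end, 19 mm under the collar (radius 29 mm, 8 mm thick); about 300 g
- tall_plain (a point): the same centre; x points out of the plain side, 240 deg anticlockwise from the shell side. At the start it hangs by its collar, stem down, between the two battens (tops 75 mm above the table, 41 mm apart) of the fixed drying rack, about 95 mm from its neighbours
- middle_shell (a point): the middle casting, a white plaster finial 132 mm high: its centre, on the axis half-way up (66 mm from either end); z runs from stem to knob, x points out of the shell side (fan-like shell; its scroll juts out 37 mm from the axis over the collar). To grip: the upright round knob at the very top, 26 mm across, 24 mm tall, on a neck of radius 8 mm. Starts on the rack at any turn
- middle_reeds (a point): the same centre; x points out of the side with two upright reeds, 120 deg anticlockwise (seen from above) from the shell side. Its round tapered stem is 40 mm long, radius 9 mm at the end, 17 mm under the collar (radius 28 mm, 8 mm thick); about 260 g
- middle_plain (a point): the same centre; x points out of the plain side, 240 deg anticlockwise from the shell side. At the start it hangs by its collar, stem down, between the two battens (tops 75 mm above the table, 41 mm apart) of the fixed drying rack, about 95 mm from its neighbours
- short_shell (a point): the short casting, a white plaster finial 116 mm high: its centre, on the axis half-way up (58 mm from either end); z runs from stem to knob, x points out of the shell side (fan-like shell; its scroll juts out 37 mm from the axis over the collar). To grip: the upright round knob at the very top, 26 mm across, 24 mm tall, on a neck of radius 8 mm. Starts on the rack at any turn
- short_reeds (a point): the same centre; x points out of the side with two upright reeds, 120 deg anticlockwise (seen from above) from the shell side. Its round tapered stem is 40 mm long, radius 7 mm at the end, 15 mm under the collar (radius 27 mm, 8 mm thick); about 220 g
- short_plain (a point): the same centre; x points out of the plain side, 240 deg anticlockwise from the shell side. At the start it hangs by its collar, stem down, between the two battens (tops 75 mm above the table, 41 mm apart) of the fixed drying rack, about 95 mm from its neighbours
- socket_tall (a point): centre of the mouth of the tall casting's tapered cup, in the top of the wooden stand (fixed; bar 250 x 78 mm, 46 mm high, mouth 48 mm above the table): mouth radius 18 mm, 34 mm deep, same taper as the stem. z up. Fully home the collar's underside is 5 mm above the mouth and the casting's centre 41 mm above it. The widest cup, at the far end
- socket_middle (a point): centre of the mouth of the middle casting's tapered cup, in the top of the wooden stand (fixed; bar 250 x 78 mm, 46 mm high, mouth 48 mm above the table): mouth radius 16 mm, 34 mm deep, same taper as the stem. z up. Fully home the collar's underside is 5 mm above the mouth and the casting's centre 31 mm above it. The middle cup, 78 mm from either neighbour
- socket_short (a point): centre of the mouth of the short casting's tapered cup, in the top of the wooden stand (fixed; bar 250 x 78 mm, 46 mm high, mouth 48 mm above the table): mouth radius 14 mm, 34 mm deep, same taper as the stem. z up. Fully home the collar's underside is 5 mm above the mouth and the casting's centre 23 mm above it. The narrowest cup, at the end nearer the robot
- jar_a: white jar with red lid, radius 24 mm, 60 mm high; origin at its underside. Not part of the job: leave it where it is
- jar_b: white jar with red lid, radius 24 mm, 60 mm high; origin at its underside. Not part of the job: leave it where it is
- cup: white cup, radius 36 mm, 72 mm high; origin at its underside. Not part of the job: leave it where it is
- glue: orange glue bottle, radius 17 mm, 120 mm high; origin at its underside. Not part of the job: leave it where it is
- relief: plaster relief lying flat, 115 x 170 mm, up to 31 mm high; origin at its underside. Not part of the job: leave it where it is
- scraper: scraper 230 mm long lying on the table; origin at its underside. Not part of the job: leave it where it is
- paintbrush: brush 190 mm long lying on the table; origin at its underside. Not part of the job: leave it where it is

How it is judged (in metres and radians):
On the way, in this order (a step that is already met when the one before it is completed fails the run):
1. the ring light is switched on (value of joint rocker above 0.25 rad), for 0.1 s.
2. tall casting over the cross, upright, its shell side square to the lens (distance between tall_shell and mark below 0.02 m and angle between tall_shell's own z axis and vertical below 0.15 rad and x of lens in the frame of tall_shell above 0.08 m and y of lens in the frame of tall_shell between -0.03 and 0.03 m), for 0.8 s.
3. tall casting over the cross, upright, its reeds side square to the lens (distance between tall_reeds and mark below 0.02 m and angle between tall_reeds's own z axis and vertical below 0.15 rad and x of lens in the frame of tall_reeds above 0.08 m and y of lens in the frame of tall_reeds between -0.03 and 0.03 m), for 0.8 s.
4. tall casting over the cross, upright, its plain side square to the lens (distance between tall_plain and mark below 0.02 m and angle between tall_plain's own z axis and vertical below 0.15 rad and x of lens in the frame of tall_plain above 0.08 m and y of lens in the frame of tall_plain between -0.03 and 0.03 m), for 0.8 s.
5. middle casting over the cross, upright, its shell side square to the lens, the larger ones standing in their cups (distance between middle_shell and mark below 0.02 m and angle between middle_shell's own z axis and vertical below 0.15 rad and x of lens in the frame of middle_shell above 0.08 m and y of lens in the frame of middle_shell between -0.03 and 0.03 m and horizontal distance between tall_shell and socket_tall below 0.006 m and z of tall_shell in the frame of socket_tall below 0.044 m), for 0.8 s.
6. middle casting over the cross, upright, its reeds side square to the lens (distance between middle_reeds and mark below 0.02 m and angle between middle_reeds's own z axis and vertical below 0.15 rad and x of lens in the frame of middle_reeds above 0.08 m and y of lens in the frame of middle_reeds between -0.03 and 0.03 m), for 0.8 s.
7. middle casting over the cross, upright, its plain side square to the lens (distance between middle_plain and mark below 0.02 m and angle between middle_plain's own z axis and vertical below 0.15 rad and x of lens in the frame of middle_plain above 0.08 m and y of lens in the frame of middle_plain between -0.03 and 0.03 m), for 0.8 s.
8. short casting over the cross, upright, its shell side square to the lens, the larger ones standing in their cups (distance between short_shell and mark below 0.02 m and angle between short_shell's own z axis and vertical below 0.15 rad and x of lens in the frame of short_shell above 0.08 m and y of lens in the frame of short_shell between -0.03 and 0.03 m and horizontal distance between tall_shell and socket_tall below 0.006 m and z of tall_shell in the frame of socket_tall below 0.044 m and horizontal distance between middle_shell and socket_middle below 0.006 m and z of middle_shell in the frame of socket_middle below 0.034 m), for 0.8 s.
9. short casting over the cross, upright, its reeds side square to the lens (distance between short_reeds and mark below 0.02 m and angle between short_reeds's own z axis and vertical below 0.15 rad and x of lens in the frame of short_reeds above 0.08 m and y of lens in the frame of short_reeds between -0.03 and 0.03 m), for 0.8 s.
10. short casting over the cross, upright, its plain side square to the lens (distance between short_plain and mark below 0.02 m and angle between short_plain's own z axis and vertical below 0.15 rad and x of lens in the frame of short_plain above 0.08 m and y of lens in the frame of short_plain between -0.03 and 0.03 m), for 0.8 s.
At the end, for the whole second after the job is handed in: every finial present stands in the cup of its own size: its centre within 6 mm of the cup's axis, fully home (3 mm high to 4 mm low of the seated height), upright within 0.06 rad; the ring light is off (rocker below 0.15 rad) (value of joint rocker below 0.15 rad and horizontal distance between tall_shell and socket_tall below 0.006 m and z of tall_shell in the frame of socket_tall between 0.037 and 0.044 m and angle between each of tall_shell, middle_shell, short_shell's own z axis and vertical below 0.06 rad and horizontal distance between middle_shell and socket_middle below 0.006 m and z of middle_shell in the frame of socket_middle between 0.027 and 0.034 m and horizontal distance between short_shell and socket_short below 0.006 m and z of short_shell in the frame of socket_short between 0.019 and 0.026 m); the robot touches nothing.
It fails at once if a bystander is pushed out of its place by more than 30 mm (distance of any of jar_a, jar_b, cup, glue, relief, scraper, paintbrush from where it was at the start of the episode above 0.03 m).
It fails at once if a finial is held up for its pictures with the light off (value of joint rocker below 0.15 rad and distance between any of tall_shell, middle_shell, short_shell and mark below 0.02 m).
It fails at once if a finial is dropped into its cup (over 0.45 m/s in the last 15 mm) ((linear speed of tall above 0.45 m/s and distance between tall_shell and socket_tall below 0.056 m) or (linear speed of middle above 0.45 m/s and distance between middle_shell and socket_middle below 0.046 m) or (linear speed of short above 0.45 m/s and distance between short_shell and socket_short below 0.038 m)).
Of tall, middle, short only 2 to 3 are there at a start; the rules pass over those that are not, and their reading is None.
At some moment in a run one of camera may be knocked a few centimetres aside while the robot is not near it.
It also fails if it takes over 210 s, if anything falls off the work surface, if the arm or the gripper's body presses on something with over 40 N, if the wrist force passes 120 N, or if a joint passes its speed limit or range.

## Working session

There is one attempt and no reset: what is moved stays moved. The work goes in short steps, Python scripts to look and compute and a tool call to move; the robot and the scene stay as the last step left them, time stands still between calls to the robot, and variables do not carry over. Pictures are saved under pics/ and viewed, and the job is handed in when it is done.

Besides the shell and the picture viewer there is one more tool, called after "Emit:" as a command line: name --argument value ..., lists and objects as JSON in quotes. carry_out: Moves the arm, as the interface text tells. Its arguments: {"type":"object","properties":{"targets":{"type":"array","items":{"type":"array"}}},"required":["targets"]}

```bash
mkdir -p pics
cat > h.py <<'E'
import numpy as np, cv2
from workcell import monitor, vision, order, find_in, regions_of, place_of
def cam(n):
    m=vision.camera_model(n); R,_=cv2.Rodrigues(np.array(m['rvec'],float)); return np.array(m['K'],float),np.array(m['dist'],float),R,np.array(m['tvec'],float).ravel()
def w(n,p):
    K,d,R,t=cam(n); return R.T@(np.array(p)-t)
def proj(n,P):
    m=vision.camera_model(n); return cv2.projectPoints(np.array(P,float).reshape(-1,1,3),np.array(m['rvec'],float),np.array(m['tvec'],float),np.array(m['K'],float),np.array(m['dist'],float))[0].reshape(-1,2)
def ray(n,uv,z):
    K,d,R,t=cam(n); x=cv2.undistortPoints(np.array(uv,float).reshape(-1,1,2),K,d).reshape(-1,2)
    out=[]
    for a in x:
        dr=R.T@np.array([a[0],a[1],1]); C=-R.T@t; out.append(C+dr*(z-C[2])/dr[2])
    return np.array(out)
def shot(n,f):
    im=vision.get_image(n); cv2.imwrite('pics/'+f+'.png',im[:,:,::-1]); return im
E
python3 - <<'E'
from h import *
np.set_printoptions(precision=1,suppress=True)
for n in ['scene','top','wrist']:
    shot(n,n+'0')
    K,d,R,t=cam(n); print(n,-R.T@t,K[0,0])
for q in ['press_on','press_off','mark','lens','tall_shell','tall_reeds','tall_plain','middle_shell','middle_reeds','short_shell','short_reeds','socket_tall','socket_middle','socket_short']:
    for n in ['scene','top']:
        print(q,n,[(round(r['confidence'],2),w(n,r['point']).round(0)) for r in place_of(q,n)[:3]])
o=monitor.get_obs();print(o)
E
```

```text
scene [ 918.3 -437.   876.3] 368.534564962326
top [ 381.   -42.5 1238.1] 482.1450338338395
wrist [193.5 600.7 385.9] 300.62726919428457
press_on scene [(0.66, array([382., 239.,  39.])), (0.29, array([396.,  19.,   2.]))]
press_on top [(0.75, array([380., 240.,  44.]))]
press_off scene [(0.57, array([ 504., -269.,  100.])), (0.42, array([424., 231.,  34.]))]
press_off top [(0.56, array([415., 227.,  34.]))]
mark scene [(0.77, array([568., 195., 149.]))]
mark top []
lens scene [(0.65, array([541., 305., 149.]))]
lens top [(0.84, array([543., 304., 151.])), (0.34, array([ 506., -272.,  101.]))]
tall_shell scene [(0.59, array([ 502., -364.,  113.]))]
tall_shell top [(0.97, array([ 496., -362.,  109.]))]
tall_reeds scene [(0.65, array([ 500., -365.,  106.]))]
tall_reeds top [(0.65, array([ 494., -361.,  109.])), (0.45, array([ 508., -268.,   98.]))]
tall_plain scene [(0.77, array([ 500., -362.,  111.])), (0.25, array([ 674., -354.,   -2.]))]
tall_plain top [(0.62, array([ 496., -364.,  111.])), (0.2, array([415., 225.,  33.]))]
middle_shell scene [(0.73, array([ 506., -270.,  102.]))]
mi
[... 412 characters left out ...]
, array([667., -44.,  52.]))]
socket_tall top [(0.62, array([666., -44.,  50.]))]
socket_middle scene [(0.66, array([587., -35.,  50.]))]
socket_middle top []
socket_short scene [(0.88, array([512., -25.,  52.])), (0.17, array([ 500., -365.,  112.]))]
socket_short top [(0.63, array([ 267., -248.,   -2.])), (0.6, array([511., -23.,  50.]))]
{'t': 1.55, 'qpos': array([ 1.1,  0.4,  1.6, -0. ,  1.1, -0. ]), 'qvel': array([ 0.,  0.,  0., -0., -0.,  0.]), 'joint_torque': array([  0. , -54.5, -27.4,   0.1,   0. ,  -0. ]), 'ee_pos': array([268.9, 564.2, 187.7]), 'orientation': array([0.7, 3.1, 0. ]), 'ft_force': array([-0.3,  0.4, -0.4]), 'moment': array([ 0.,  0., -0.]), 'width': 87.82345085432675}
```

View pics/scene0.png

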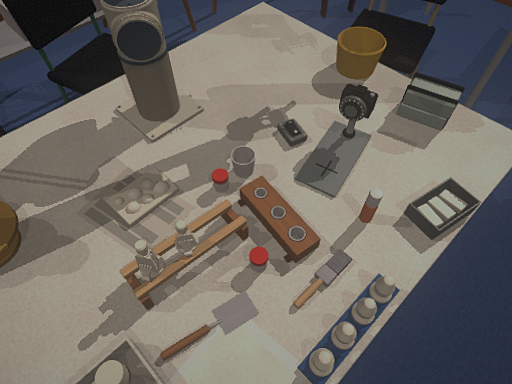

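View pics/top0.png

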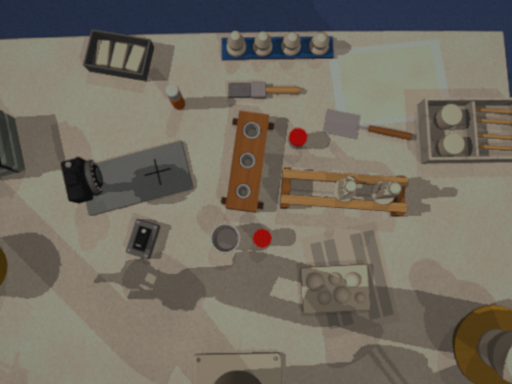

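```bash
python3 - <<'E'
import cv2
a=cv2.imread('pics/scene0.png');b=cv2.imread('pics/top0.png')
E
python3 - <<'E'
from h import *
print(monitor.get_obs()['orientation'])
print(proj('top',[[496,-363,110],[507,-270,100],[667,-44,48],[567,195,0]]))
print(proj('scene',[[496,-363,110],[507,-270,100],[667,-44,48],[567,195,0]]))
for f,n,P in [('a','scene',[500,-320,110]),('b','top',[500,-320,110]),('c','scene',[560,230,80]),('d','top',[560,230,80]),('e','top',[590,-35,48])]:
    u=proj(n,P)[0].astype(int); im=cv2.imread(f'pics/{n}0.png')
    x=max(0,min(u[0]-65,512-130));y=max(0,min(u[1]-50,284)); cv2.imwrite(f'pics/c_{f}.png',cv2.resize(im[y:y+100,x:x+130],None,fx=6,fy=6,interpolation=2)); print(f,x,y)
E
```

```text
[6.92914573e-01 3.06419467e+00 2.16900062e-05]
[[386.53203996 191.8680989 ]
 [346.52800822 188.39060637]
 [250.66427381 129.23336204]
 [159.42122385 172.79312095]]
[[148.41591094 259.25036192]
 [185.12937073 238.31609107]
 [297.76532879 232.04326742]
 [324.29841137 169.96274079]]
a 100 198
b 303 140
c 269 94
d 73 121
e 182 109
```

The scene shows two finials on the rack: tall at scene (148,259), middle at (185,238). There is no short one. The camera rig's cross is near (325,170), the switch at (292,132) and the stand at (280,215). The top view agrees, with the cross at (159,173), finials at (390,190) and (347,187), and cups at (251,130), (247,160) and (243,191).

Run:
```python
import cv2,numpy as np
L=[cv2.resize(cv2.imread(f'pics/c_{f}.png'),(390,300)) for f in 'abcd']
cv2.imwrite('pics/m0.png',np.vstack([np.hstack(L[:2]),np.hstack(L[2:])]))
```

```text
(no output)
```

View pics/m0.png

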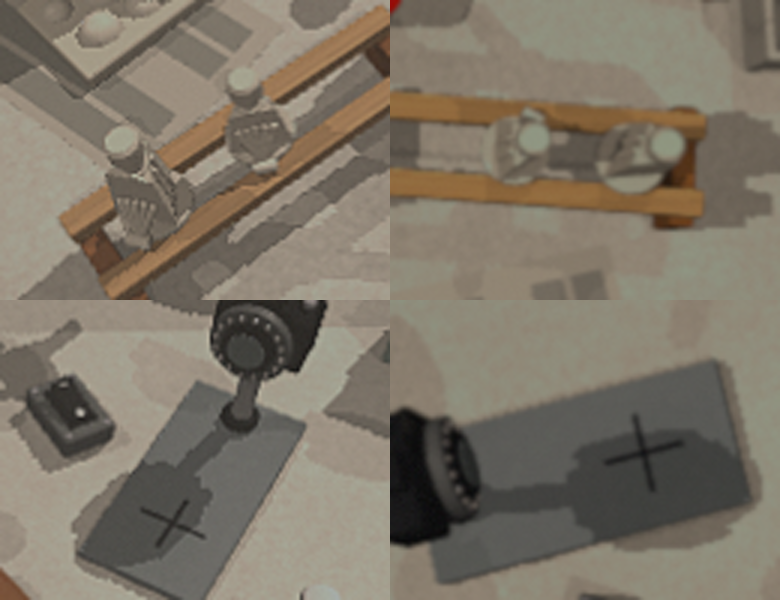

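View pics/wrist0.png

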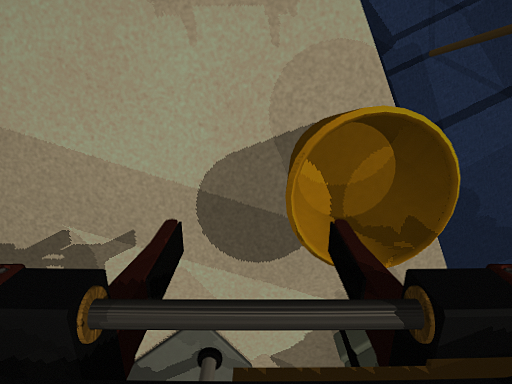

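Emit:
carry_out --targets '[[[0,0,0],[110,-324,-30],0],[[0,0,0],[110,-324,-30],0],[[0,0,0],[110,-324,-30],0],[[0,0,0],[110,-324,-30],0],[[0,0,0],[110,-324,-30],0],[[0,0,0],[110,-324,-30],0],[[0,0,0],[110,-324,-30],0],[[0,0,0],[110,-324,-30],0],[[0,0,0],[110,-324,-30],0],[[0,0,0],[110,-324,-30],0]]'

```text
t: 2.38
ee_pos: [379.4, 237.9, 157.6]
orientation: [-0.699, -3.063, 0.001]
ft_force: [-0.4, 0.4, -0.5]
width: 24.4
```

Run:
```python
from h import *
np.set_printoptions(precision=1,suppress=True)
shot('wrist','w1'); shot('top','t1')
for q in ['press_on','press_off','mark','lens']:
    for n in ['wrist','top','scene']:
        print(q,n,[(round(r['confidence'],2),w(n,r['point']).round(0)) for r in place_of(q,n)[:3]])
print(monitor.get_obs())
```

```text
press_on wrist [(0.94, array([381., 243.,  44.]))]
press_on top [(0.72, array([381., 242.,  41.])), (0.6, array([667., -44.,  47.]))]
press_on scene [(0.66, array([382., 239.,  39.])), (0.29, array([396.,  19.,   2.]))]
press_off wrist [(0.86, array([416., 231.,  36.]))]
press_off top [(0.64, array([414., 227.,  37.])), (0.55, array([ 676., -347.,    0.]))]
press_off scene [(0.57, array([ 504., -269.,  100.])), (0.42, array([424., 231.,  34.]))]
mark wrist [(0.71, array([396., -65.,   6.]))]
mark top [(0.7, array([570., 198., 150.]))]
mark scene [(0.77, array([568., 195., 149.]))]
lens wrist [(0.64, array([383., 242.,  45.])), (0.59, array([542., 307., 151.]))]
lens top [(0.85, array([543., 303., 152.]))]
lens scene [(0.65, array([541., 305., 149.]))]
{'t': 3.0833, 'qpos': array([ 0.5,  0.2,  2. ,  0. ,  0.9, -0.6]), 'qvel': array([-0., -0.,  0.,  0.,  0., -0.]), 'joint_torque': array([  0.1, -36.7, -23.1,   0. ,   0.1,   0. ]), 'ee_pos': array([378.8, 240.4, 157.7]), 'orientation': array([-0.7, -3.1,  0. ]), 'ft_force': array([-0. , -0.2, -0.4]), 'moment': array([-0. , -0.1, -0. ]), 'width': 0.33607405099143894}
```

View pics/w1.png

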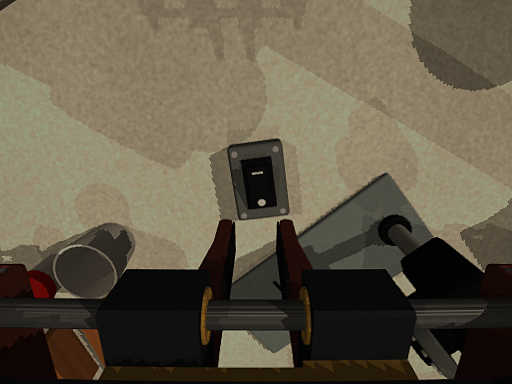

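Emit:
carry_out --targets '[[[0,0,0],[1,1,-40],0],[[0,0,0],[1,1,-80],0],[[0,0,0],[1,1,-105],0],[[0,0,0],[1,1,-110],0],[[0,0,0],[1,1,-114],0],[[0,0,0],[1,1,-117],0],[[0,0,0],[1,1,-119],0],[[0,0,0],[1,1,-121],0],[[0,0,0],[1,1,-123],0],[[0,0,0],[1,1,-123],0]]'

```text
t: 3.92
ee_pos: [380.3, 241.4, 35.2]
orientation: [0.693, 3.063, 0.001]
ft_force: [0.2, 0.4, -0.0]
width: 0.5
```

Emit:
carry_out --targets '[[[0,0,0],[0,0,-2],0],[[0,0,0],[0,0,-2],0],[[0,0,0],[0,0,40],0],[[0,0,0],[0,0,80],0],[[0,0,0],[0,0,120],0],[[0,0,0],[0,0,120],0]]'

```text
t: 4.42
ee_pos: [383.8, 243.5, 161.1]
orientation: [0.691, 3.056, 0.012]
ft_force: [0.7, 0.9, 0.2]
width: 0.3
```

Run:
```python
from h import *
a=shot('wrist','w2'); b=shot('scene','s2')
cv2.imwrite('pics/m2.png',np.hstack([cv2.resize(a[120:240,190:330],(420,360)),cv2.resize(b[70:190,260:400],(380,360))])[:,:,::-1])
```

```text
(no output)
```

View pics/m2.png

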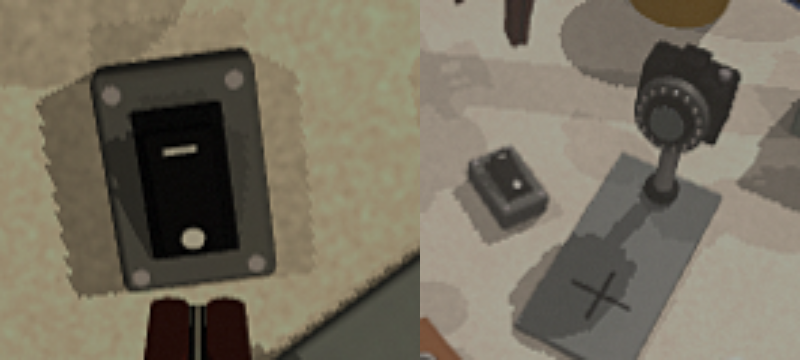

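Run:
```python
from h import *
np.set_printoptions(precision=1,suppress=True)
a=cv2.imread('pics/w1.png');b=cv2.imread('pics/w2.png')
cv2.imwrite('pics/m3.png',np.hstack([cv2.resize(x[130:230,210:310],(400,400),interpolation=2) for x in (a,b)]))
print(monitor.get_obs()['ee_pos'])
for q in ['press_on','press_off']:
    for n in ['wrist','top','scene']:
        vision.get_image(n);print(q,n,[(round(r['confidence'],2),w(n,r['point']).round(0)) for r in place_of(q,n)[:2]])
```

```text
[380.9 241.8 156.3]
press_on wrist [(0.89, array([382., 237.,  44.]))]
press_on top [(0.72, array([385., 242.,  42.]))]
press_on scene [(0.43, array([381., 239.,  42.]))]
press_off wrist [(0.61, array([414., 224.,  34.]))]
press_off top [(0.61, array([414., 226.,  34.]))]
press_off scene [(0.5, array([422., 230.,  36.])), (0.5, array([780., -87.,  -4.]))]
```

View pics/m3.png

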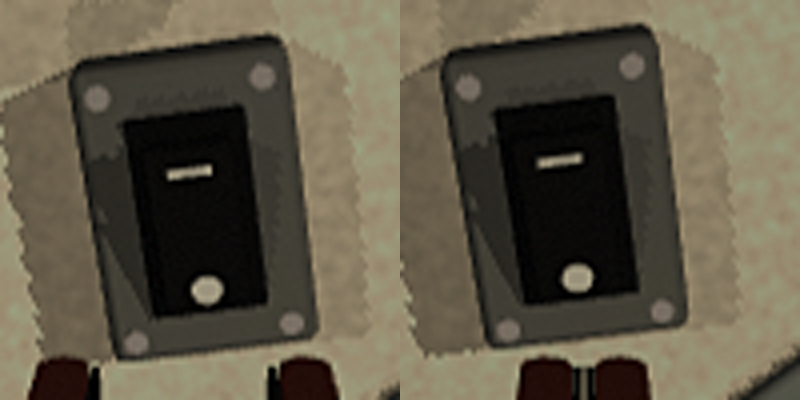

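Run:
```python
from h import *
np.set_printoptions(precision=1,suppress=True)
o=monitor.get_obs();p=o['ee_pos'];print(p,o['orientation'],o['t'])
print('tcp px',proj('wrist',p),'bar,ring world from w2',ray('wrist',[[250,170],[254.5,199.5]],43),ray('wrist',[[250,170],[254.5,199.5]],34))
im=shot('wrist','w3')
print('box corners z26',ray('wrist',[[210+45/4,130+50/4],[210+255/4,130+25/4],[210+90/4,130+345/4],[210+285/4,130+320/4]],26))
t=shot('top','t3'); cv2.imwrite('pics/t3c.png',cv2.resize(t[200:280,100:200],(800,600))[:,:,::-1])
```

```text
[379.7 241.1 154.4] [-0.7 -3.1  0. ] 5.1167
tcp px [[254.5 212.8]] bar,ring world from w2 [[375.3 237.4  43. ]
 [407.6 227.3  43. ]] [[377.4 236.2  34. ]
 [410.6 225.8  34. ]]
box corners z26 [[337.8 220.3  26. ]
 [356.3 275.   26. ]
 [421.2 192.   26. ]
 [438.7 247.2  26. ]]
```

View pics/t3c.png

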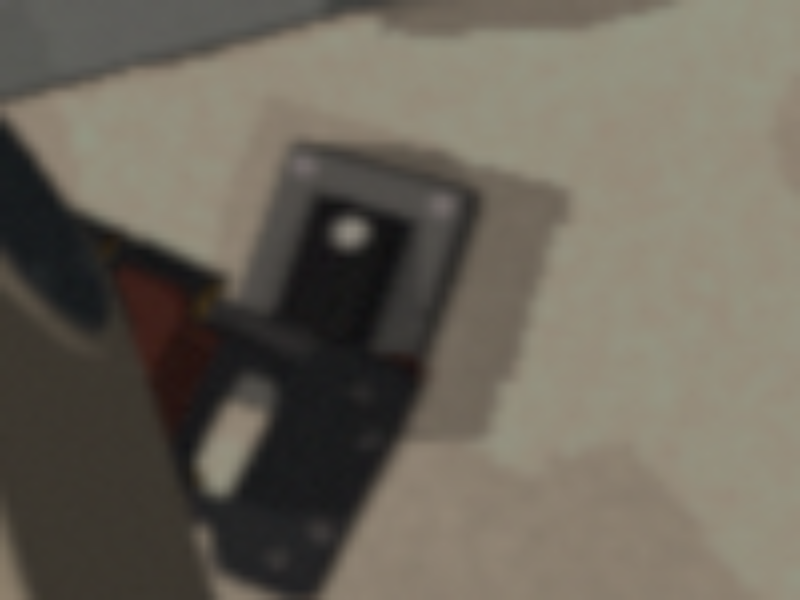

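View pics/w3.png

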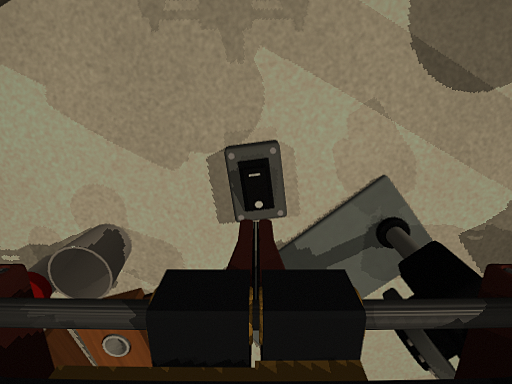

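Emit:
carry_out --targets '[[[0,0,0],[-8,-2,-40],0],[[0,0,0],[-8,-2,-80],0],[[0,0,0],[-8,-2,-106],0],[[0,0,0],[-8,-2,-108],0],[[0,0,0],[-8,-2,-110],0],[[0,0,0],[-8,-2,-112],0],[[0,0,0],[-8,-2,-114],0],[[0,0,0],[-8,-2,-116],0]]'

```text
t: 5.88
ee_pos: [373.1, 239.9, 40.0]
orientation: [0.692, 3.062, 0.003]
ft_force: [-0.0, 0.6, -0.5]
width: 0.5
```

Run:
```python
from h import *
o=monitor.get_obs();print(o['ee_pos'],o['ft_force'],o['moment'],o['t'])
im=shot('wrist','w4');o=monitor.get_obs();print(o['ee_pos'],o['ft_force'])
```

```text
[373.10113776 239.91609898  39.98512655] [-0.01884812  0.55225635 -0.45788199] [-0.03708414  0.00924169 -0.02098132] 5.8833
[372.77607118 239.6930808   39.55646245] [-0.25163576  0.0011627  -0.34576232]
```

View pics/w4.png

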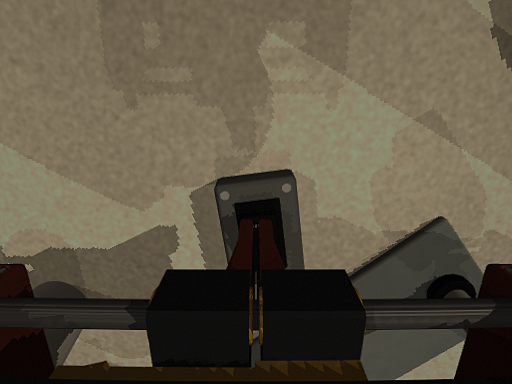

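Emit:
carry_out --targets '[[[0,0,0],[0,0,-1],0],[[0,0,0],[0,0,-2],0],[[0,0,0],[0,0,-3],0],[[0,0,0],[0,0,-4],0],[[0,0,0],[0,0,-4],0]]'

```text
t: 6.35
ee_pos: [371.8, 239.1, 34.6]
orientation: [-0.693, -3.064, 0.0]
ft_force: [0.3, 0.1, 0.3]
width: 0.9
```

Emit:
carry_out --targets '[[[0,0,0],[0,0,-1],0],[[0,0,0],[0,0,-2],0],[[0,0,0],[0,0,-3],0],[[0,0,0],[0,0,-3],0]]'

```text
t: 6.68
ee_pos: [371.7, 239.1, 31.4]
orientation: [-0.693, -3.064, 0.0]
ft_force: [-0.0, 0.5, -0.1]
width: 0.7
```

Emit:
carry_out --targets '[[[0,0,0],[0,0,-1],0],[[0,0,0],[0,0,-2],0],[[0,0,0],[0,0,-2],0]]'

```text
t: 6.93
ee_pos: [371.8, 239.1, 29.5]
orientation: [-0.693, -3.064, 0.0]
ft_force: [-0.4, 1.0, 0.5]
width: 0.5
```

Run:
```python
from h import *
im=shot('top','t4'); s=shot('scene','s4')
cv2.imwrite('pics/m4.png',np.hstack([cv2.resize(im[200:280,100:200],(400,320)),cv2.resize(s[100:170,250:340],(400,320))])[:,:,::-1])
```

```text
(no output)
```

View pics/m4.png

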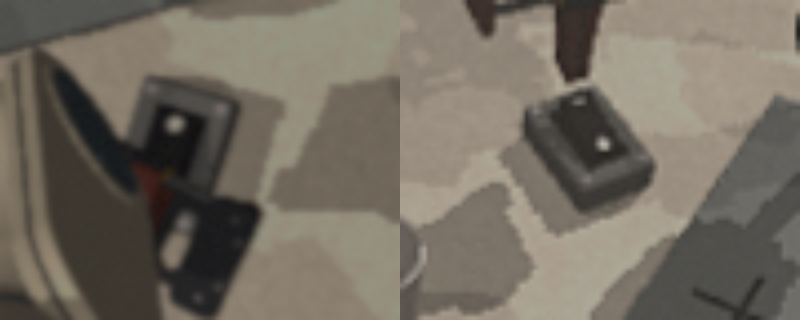

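Run:
```python
from h import *
np.set_printoptions(precision=1,suppress=True)
p=monitor.get_obs()['ee_pos']
print(p,proj('scene',p),proj('top',p))
print('scene bar', ray('scene',[[289.5,122]],42),'ring',ray('scene',[[250+203/4.44,100+145/4.57]],34))
print('top ring', ray('top',[[100+174/4,200+123/4]],34))
s=cv2.imread('pics/s4.png');cv2.imwrite('pics/s4c.png',cv2.resize(s[90:165,245:345],(800,600)))
```

```text
[371.8 239.1  29.6] [[287.3 122.9]] [[139.2 248.8]]
scene bar [[382.1 237.3  42. ]] ring [[419.8 225.9  34. ]]
top ring [[416.4 227.6  34. ]]
```

View pics/s4c.png

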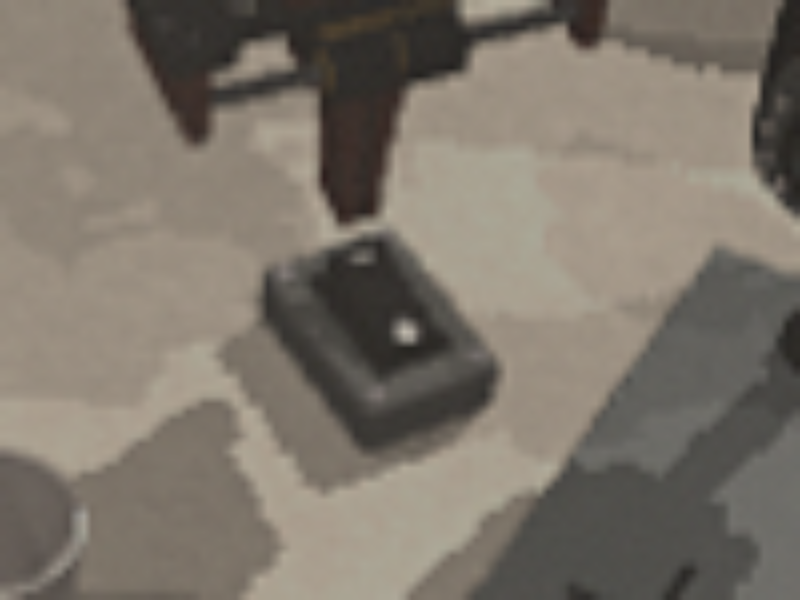

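Run:
```python
from h import *
np.set_printoptions(precision=1,suppress=True)
p=monitor.get_obs()['ee_pos']
for k in [0,10,15,20]: print(k,proj('scene',p+[0,0,k]),proj('wrist',p+[0,0,k]),proj('top',p+[0,0,k]))
im=shot('wrist','w5');cv2.imwrite('pics/w5c.png',cv2.resize(im[150:300,170:340],(680,600))[:,:,::-1])
```

```text
0 [[287.3 122.9]] [[254.5 212.8]] [[139.2 248.8]]
10 [[287.5 120.6]] [[254.5 218.5]] [[138.3 248.8]]
15 [[287.6 119.5]] [[254.5 221.6]] [[137.8 248.8]]
20 [[287.7 118.3]] [[254.4 224.8]] [[137.3 248.9]]
```

View pics/w5c.png

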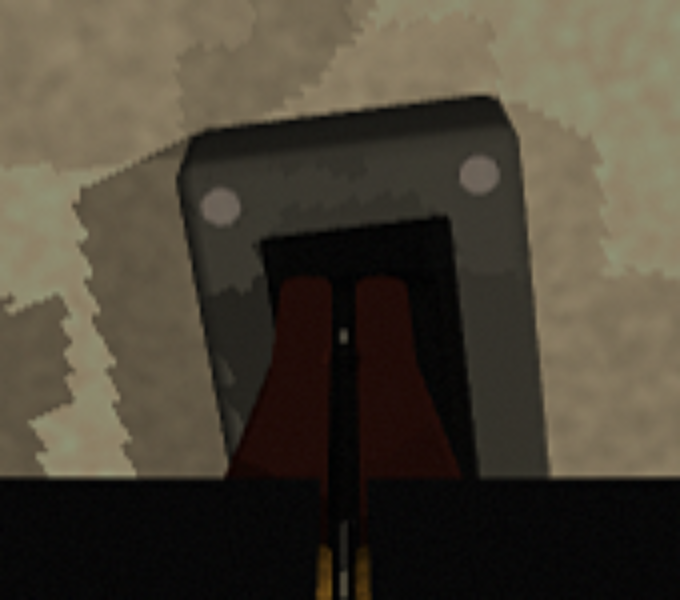

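Emit:
carry_out --targets '[[[0,0,0],[7,0,0],0],[[0,0,0],[7,0,-2],0],[[0,0,0],[7,0,-4],0],[[0,0,0],[7,0,-4],0]]'

```text
t: 7.42
ee_pos: [378.8, 239.0, 25.3]
orientation: [-0.693, -3.064, 0.001]
ft_force: [0.5, 0.5, -0.5]
width: 0.5
```

Emit:
carry_out --targets '[[[0,0,0],[0,0,-1],0],[[0,0,0],[0,0,-2],0],[[0,0,0],[0,0,-3],0],[[0,0,0],[0,0,-3],0]]'

```text
t: 7.75
ee_pos: [378.7, 239.1, 22.5]
orientation: [-0.693, -3.064, 0.0]
ft_force: [0.7, 0.5, 0.6]
width: 0.4
```

Emit:
carry_out --targets '[[[0,0,0],[0,0,-1],0],[[0,0,0],[0,0,-2],0],[[0,0,0],[0,0,-3],0],[[0,0,0],[0,0,-3],0]]'

```text
t: 8.08
ee_pos: [378.8, 239.1, 19.5]
orientation: [-0.693, -3.064, 0.0]
ft_force: [-0.0, -0.4, 0.2]
width: 0.6
```

Emit:
carry_out --targets '[[[0,0,0],[0,0,-1],0],[[0,0,0],[0,0,-2],0],[[0,0,0],[0,0,-3],0],[[0,0,0],[0,0,-3],0]]'

```text
t: 8.42
ee_pos: [378.8, 239.1, 16.5]
orientation: [-0.693, -3.064, 0.0]
ft_force: [0.4, 0.7, 0.3]
width: 0.6
```

Run:
```python
from h import *
np.set_printoptions(precision=1,suppress=True)
p=monitor.get_obs()['ee_pos']; print(p,monitor.get_obs()['ft_force'])
s=shot('scene','s5');im=shot('wrist','w6');cv2.imwrite('pics/m6.png',np.hstack([cv2.resize(im[150:250,190:290],(400,400)),cv2.resize(s[85:165,255:335],(400,400))])[:,:,::-1])
```

```text
[378.8 239.1  16.5] [0.4 0.7 0.3]
```

View pics/m6.png

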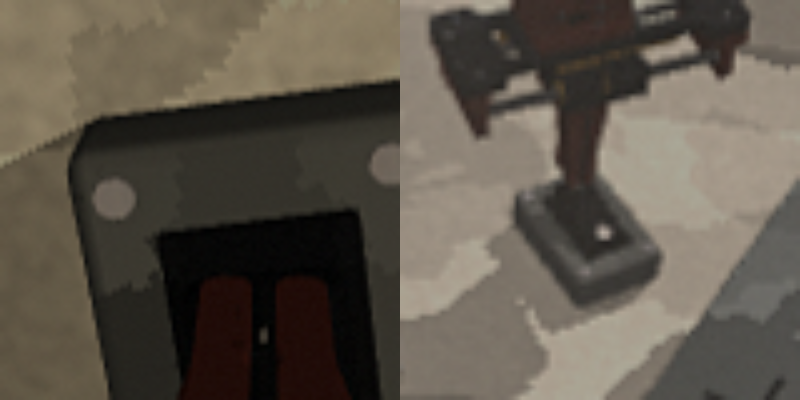

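Emit:
carry_out --targets '[[[0,0,0],[0,0,-1],0],[[0,0,0],[0,0,-2],0],[[0,0,0],[0,0,-3],0],[[0,0,0],[0,0,-3],0]]'

```text
t: 8.85
ee_pos: [378.8, 239.1, 13.5]
orientation: [-0.693, -3.064, 0.0]
ft_force: [-0.1, 0.4, -0.2]
width: 0.3
```

Emit:
carry_out --targets '[[[0,0,0],[0,0,-1],0],[[0,0,0],[0,0,-2],0],[[0,0,0],[0,0,-3],0],[[0,0,0],[0,0,-3],0]]'

```text
t: 9.18
ee_pos: [378.8, 239.1, 10.5]
orientation: [-0.693, -3.064, 0.0]
ft_force: [-0.2, 1.1, 0.4]
width: 0.5
```

Run:
```python
from h import *
np.set_printoptions(precision=1,suppress=True)
p=monitor.get_obs()['ee_pos']; print(p,monitor.get_obs()['ft_force'])
s=shot('scene','s6');im=shot('wrist','w7');cv2.imwrite('pics/m7.png',np.hstack([cv2.resize(im[150:250,190:290],(400,400)),cv2.resize(s[85:165,255:335],(400,400))])[:,:,::-1])
```

```text
[378.8 239.1  10.5] [-0.2  1.1  0.4]
```

View pics/m7.png

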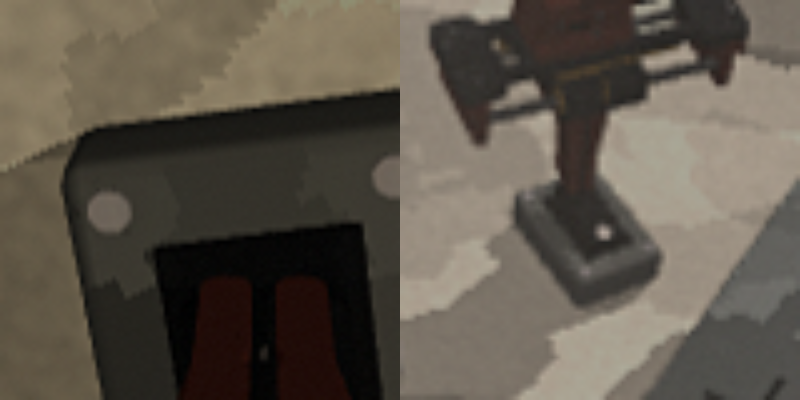

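Emit:
carry_out --targets '[[[0,0,0],[0,0,-1],0],[[0,0,0],[0,0,-2],0],[[0,0,0],[0,0,-2],0]]'

```text
t: 9.53
ee_pos: [378.8, 239.2, 8.6]
orientation: [-0.693, -3.064, -0.0]
ft_force: [-0.6, 0.2, 1.0]
width: 0.2
```

Emit:
carry_out --targets '[[[0,0,0],[0,0,-1],0],[[0,0,0],[0,0,-2],0],[[0,0,0],[0,0,-2],0]]'

```text
t: 9.78
ee_pos: [378.7, 239.1, 6.5]
orientation: [-0.693, -3.064, 0.0]
ft_force: [-0.4, 0.3, 2.2]
width: 0.0
```

Emit:
carry_out --targets '[[[0,0,0],[0,0,-1],0],[[0,0,0],[0,0,-2],0],[[0,0,0],[0,0,-2],0]]'

```text
t: 10.03
ee_pos: [378.8, 239.1, 4.5]
orientation: [-0.693, -3.064, 0.0]
ft_force: [-0.6, -0.8, -0.2]
width: 0.6
```

Run:
```python
from h import *
np.set_printoptions(precision=1,suppress=True)
p=monitor.get_obs()['ee_pos']; print(p,monitor.get_obs()['ft_force'])
s=shot('scene','s7');im=shot('wrist','w8');cv2.imwrite('pics/m8.png',np.hstack([cv2.resize(im[150:250,190:290],(400,400)),cv2.resize(s[85:165,255:335],(400,400))])[:,:,::-1])
```

```text
[378.8 239.1   4.5] [-0.6 -0.8 -0.2]
```

View pics/m8.png

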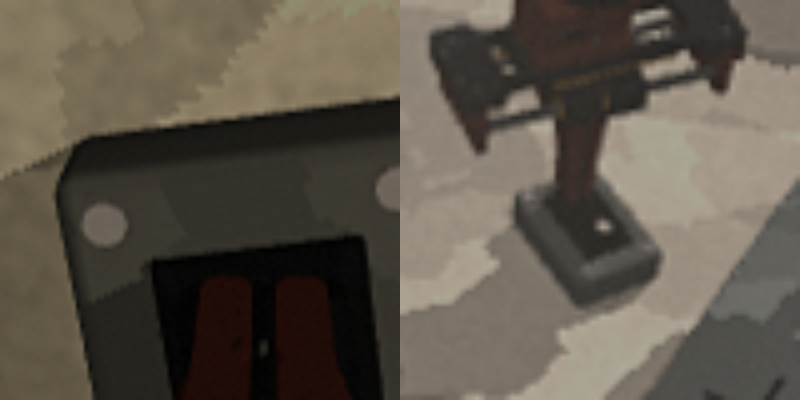

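Emit:
carry_out --targets '[[[0,0,0],[0,0,-1],0],[[0,0,0],[0,0,-2],0],[[0,0,0],[0,0,-2],0]]'

```text
t: 10.38
ee_pos: [378.5, 239.3, 2.7]
orientation: [-0.693, -3.063, 0.0]
ft_force: [-4.7, 1.9, 5.8]
width: 0.6
```

Run:
```python
from h import *
np.set_printoptions(precision=1,suppress=True)
o=monitor.get_obs();p=o['ee_pos'];R=cv2.Rodrigues(np.array(o['orientation']))[0]
print(R)
for k in [0,10,15,20,25,30,35]:
  print(k,proj('wrist',[p-k*R[:,2]+s*R[:,0] for s in (-10,0,10)])[:,1], proj('scene',p-k*R[:,2]))
```

```text
[[-0.9  0.4 -0. ]
 [ 0.4  0.9  0. ]
 [ 0.  -0.  -1. ]]
0 [225.6 212.9 199.7] [[288.3 129.9]]
10 [231.8 218.6 204.9] [[288.5 127.7]]
15 [235.1 221.6 207.7] [[288.6 126.6]]
20 [238.6 224.8 210.6] [[288.7 125.5]]
25 [242.3 228.2 213.7] [[288.8 124.4]]
30 [246.1 231.7 216.9] [[288.9 123.2]]
35 [250.1 235.4 220.3] [[289.  122.1]]
```

Emit:
carry_out --targets '[[[0,0,0],[0,0,30],0],[[0,0,0],[0,0,70],0],[[0,0,0],[0,0,110],0],[[0,0,0],[0,0,150],0],[[0,0,0],[0,0,154],0],[[0,0,0],[0,0,154],0],[[0,0,0],[0,0,154],0]]'

```text
t: 10.97
ee_pos: [378.8, 239.0, 156.4]
orientation: [0.693, 3.064, 0.0]
ft_force: [0.2, -0.4, -0.4]
width: 0.3
```

Run:
```python
from h import *
np.set_printoptions(precision=1,suppress=True)
print(monitor.get_obs()['ee_pos'])
a=cv2.imread('pics/w1.png');b=shot('wrist','w9')[:,:,::-1];s=shot('scene','s9')
cv2.imwrite('pics/m9.png',np.hstack([cv2.resize(x[130:230,210:310],(400,400),interpolation=2) for x in (a,b)]))
for q in ['press_on','press_off']:
        print(q,[(round(r['confidence'],2),w('wrist',r['point']).round(0)) for r in place_of(q,'wrist')[:2]])
```

```text
[378.8 239.  156.4]
press_on [(0.86, array([378., 240.,  36.]))]
press_off [(0.89, array([414., 226.,  40.]))]
```

View pics/m9.png

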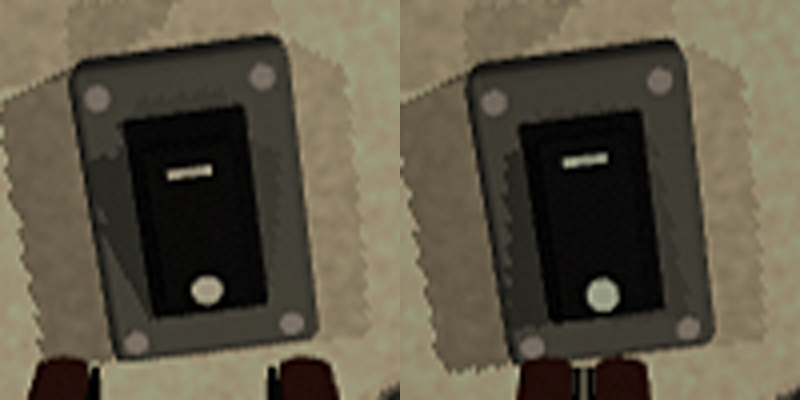

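View pics/s9.png

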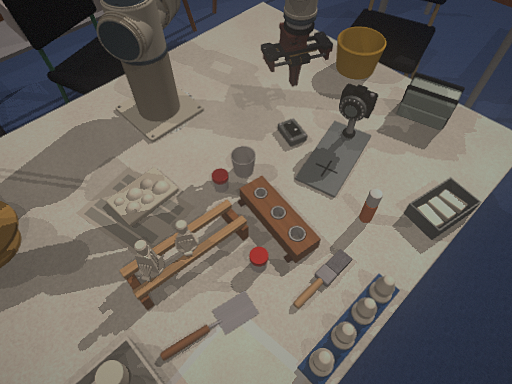

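The rocker has tipped: the far end is now higher (ring at z≈40, bar at z≈36), so the light is on. The fingertips physically end about 31 mm short of the reported TCP. Next I'll look at the finials up close.

Emit:
carry_out --targets '[[[0,0,0],[10,-20,30],80],[[0,0,0],[20,-60,60],80],[[0,0,0],[30,-100,80],80],[[0,0,0],[40,-140,90],80],[[0,0,0],[50,-180,100],80],[[0,0,0],[60,-220,110],80],[[0,0,0],[70,-260,110],80],[[0,0,0],[80,-300,110],80],[[0,0,0],[85,-340,110],80],[[0,0,0],[90,-380,110],80]]'

```text
t: 12.0
ee_pos: [467.2, -131.7, 265.5]
orientation: [-0.693, -3.062, -0.0]
ft_force: [0.6, 0.7, -0.6]
width: 63.5
```

Emit:
carry_out --targets '[[[0,0,0],[10,-40,0],80],[[0,0,0],[10,-80,0],80],[[0,0,0],[10,-120,0],80],[[0,0,0],[10,-150,0],80],[[0,0,0],[10,-165,0],80],[[0,0,0],[10,-165,0],80],[[0,0,0],[10,-165,0],80]]'

```text
t: 12.58
ee_pos: [476.8, -294.3, 265.2]
orientation: [-0.695, -3.061, -0.002]
ft_force: [0.6, 0.9, -0.3]
width: 79.9
```

Run:
```python
from h import *
np.set_printoptions(precision=1,suppress=True)
print(monitor.get_obs()['ee_pos'],monitor.get_obs()['width'])
b=shot('wrist','w10')
for q in ['tall_shell','middle_shell','tall_plain','middle_plain']:
        print(q,[(round(r['confidence'],2),w('wrist',r['point']).round(0)) for r in place_of(q,'wrist')[:2]])
```

```text
[ 476.8 -294.3  265.2] 79.86552798216985
tall_shell [(0.83, array([ 499., -362.,  111.]))]
middle_shell [(0.87, array([ 509., -265.,  105.]))]
tall_plain [(0.56, array([ 502., -359.,  112.]))]
middle_plain [(0.8, array([ 507., -268.,  104.])), (0.38, array([ 499., -365.,  114.]))]
```

View pics/w10.png

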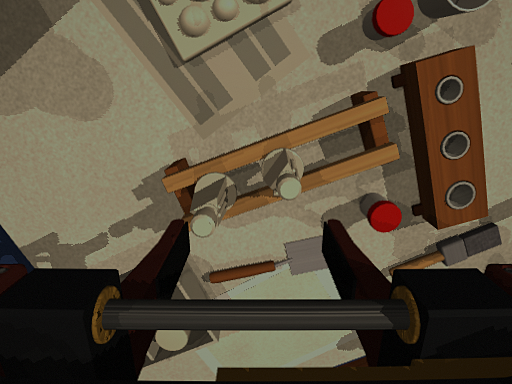

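Run:
```python
from h import *
s=cv2.imread('pics/s9.png');t=cv2.imread('pics/t3.png');b=cv2.imread('pics/w10.png')
cl=lambda i:cv2.convertScaleAbs(i,alpha=1.5)
cv2.imwrite('pics/m10.png',cl(np.hstack([cv2.resize(b[140:250,180:320],(420,330),interpolation=2),cv2.resize(s[210:290,115:215],(380,330),interpolation=2)])))
cv2.imwrite('pics/m11.png',cl(cv2.resize(b[140:250,180:320],(760,597),interpolation=2)))
cv2.imwrite('pics/m12.png',cl(cv2.resize(s[210:290,115:215],(750,600),interpolation=2)))
```

```text
(no output)
```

View pics/m11.png

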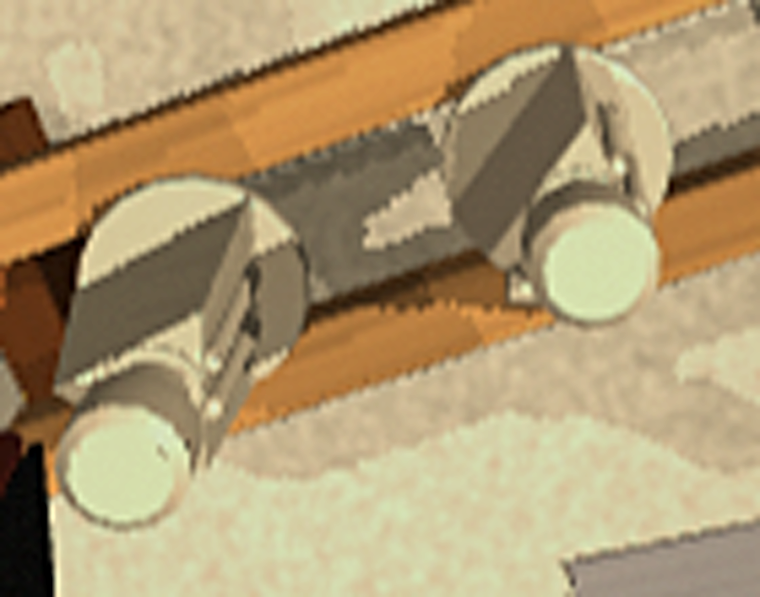

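View pics/m12.png

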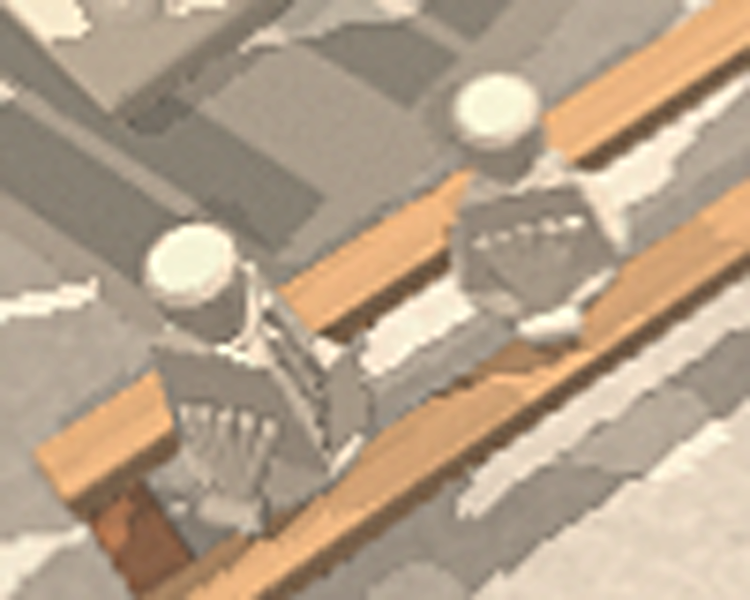

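Run:
```python
from h import *
np.set_printoptions(precision=1,suppress=True)
f=lambda x,y:[x/5.4286+180,y/5.4286+140]
for nm,kn,co,zt in [('tall',(124,466),(245,200),187),('mid',(595,262),(568,47),167)]:
    c=ray('wrist',[f(*kn)],zt)[0]; 
    print(nm,'axis',c)
    for z in (83,100):
        k=ray('wrist',[f(*co)],z)[0]; d=c-k; print(z,k,np.hypot(d[0],d[1]),'shell dir',np.degrees(np.arctan2(d[1],d[0])))
vision.get_image('top'); vision.get_image('scene')
for q in ['lens','mark','socket_tall','socket_middle']:
    for n in ('top','scene'): print(q,n,[(round(r['confidence'],2),w(n,r['point']).round(0)) for r in place_of(q,n)[:1]])
```

```text
tall axis [ 498.2 -361.5  187. ]
83 [ 484. -340.   83.] 25.718365722164894 shell dir -56.65417839529712
100 [ 480.4 -336.3  100. ] 30.827168021102167 shell dir -54.7896294361462
mid axis [ 506.  -266.5  167. ]
83 [ 483.3 -253.7   83. ] 26.093182933510118 shell dir -29.379905799605737
100 [ 479.7 -253.9  100. ] 29.228313696287277 shell dir -25.68354578952872
lens top [(0.77, array([541., 305., 148.]))]
lens scene [(0.67, array([541., 307., 152.]))]
mark top [(0.96, array([569., 199., 148.]))]
mark scene [(0.62, array([566., 196., 152.]))]
socket_tall top [(0.96, array([666., -43.,  49.]))]
socket_tall scene [(0.63, array([667., -47.,  49.]))]
socket_middle top [(0.85, array([589., -33.,  48.]))]
socket_middle scene [(0.84, array([588., -34.,  50.]))]
```

Emit:
carry_out --targets '[[[0,0,-7],[5,-14,0],80],[[0,0,-14],[10,-28,0],80],[[0,0,-21],[15,-42,0],80],[[0,0,-28],[21,-56,0],80],[[0,0,-35],[21,-68,0],80],[[0,0,-42],[21,-68,0],80],[[0,0,-49],[21,-68,0],80],[[0,0,-56],[21,-68,0],80],[[0,0,-63],[21,-68,0],80],[[0,0,-70],[21,-68,0],80]]'

```text
t: 14.17
ee_pos: [498.3, -362.7, 266.5]
orientation: [-2.332, -2.105, 0.0]
ft_force: [-0.2, -0.1, -0.1]
width: 79.7
```

Emit:
carry_out --targets '[[[0,0,-7],[0,0,-20],80],[[0,0,-14],[0,0,-40],80],[[0,0,-15],[0,0,-60],80],[[0,0,-15],[0,0,-65],80],[[0,0,-15],[0,0,-65],80],[[0,0,-15],[0,0,-65],80]]'

```text
t: 14.67
ee_pos: [498.6, -362.8, 202.1]
orientation: [2.58, 1.792, 0.0]
ft_force: [-0.1, -0.6, 0.1]
width: 80.2
```

```bash
cat > look.py <<'E'
from h import *
import sys
np.set_printoptions(precision=1,suppress=True)
f=sys.argv[1]
o=monitor.get_obs();p=o['ee_pos'];print(p,np.degrees(o['qpos']),o['width'],o['ft_force'],o['t'])
R=cv2.Rodrigues(np.array(o['orientation']))[0];print('psi',np.degrees(np.arctan2(R[1,1],R[0,1])),'tilt',np.degrees(np.arccos(-R[2,2])))
W=shot('wrist',f+'w');S=shot('scene',f+'s');T=shot('top',f+'t')
def crop(im,n,P,h):
    u=proj(n,P)[0]; x=int(np.clip(u[0]-h,0,512-2*h));y=int(np.clip(u[1]-h,0,384-2*h)); print(n,x,y,400/(2*h));return cv2.convertScaleAbs(cv2.resize(im[y:y+2*h,x:x+2*h],(400,400),interpolation=2),alpha=1.4)
P=p+[0,0,float(sys.argv[2]) if len(sys.argv)>2 else 0]
cv2.imwrite('pics/'+f+'m.png',np.hstack([crop(W,'wrist',P,100),crop(S,'scene',P,40)])[:,:,::-1])
E
python3 look.py g1
```

```text
[ 498.6 -362.8  202.1] [-37.1  22.6  93.8  -0.   63.6 -16.7] 80.1890874887949 [-0.1 -0.6  0.1] 14.6667
psi -20.431146388945855 tilt 0.011478402467132122
wrist 155 112 2.0
scene 98 200 5.0
```

View pics/g1m.png

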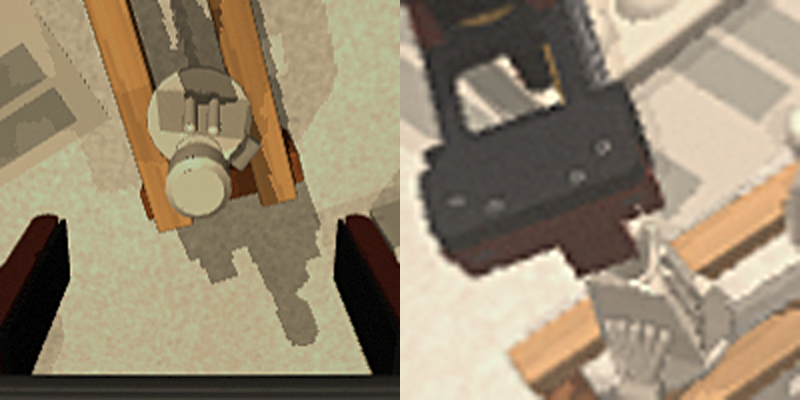

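Emit:
carry_out --targets '[[[0,0,0],[0,1,-20],80],[[0,0,0],[0,1,-40],80],[[0,0,0],[0,1,-58],80],[[0,0,0],[0,1,-60],80],[[0,0,0],[0,1,-60],80]]'

```text
t: 15.23
ee_pos: [498.2, -361.4, 141.6]
orientation: [-2.58, -1.791, 0.001]
ft_force: [0.8, -0.0, 0.4]
width: 80.3
```

```bash
python3 look.py g2 20
```

```text
[ 498.2 -361.4  141.6] [-37.1  26.6  96.5  -0.   57.  -16.6] 80.33859193661958 [ 0.8 -0.   0.4] 15.2333
psi -20.4713718065705 tilt 0.05971172792491603
wrist 153 123 2.0
scene 103 209 5.0
```

View pics/g2m.png

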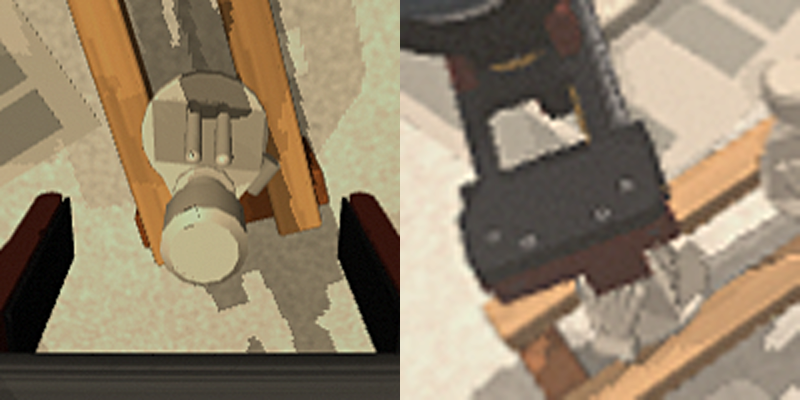

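Emit:
carry_out --targets '[[[0,0,0],[0,0,-5],80],[[0,0,0],[0,0,-10],80],[[0,0,0],[0,0,-10],60],[[0,0,0],[0,0,-10],30],[[0,0,0],[0,0,-10],10],[[0,0,0],[0,0,-10],10],[[0,0,0],[0,0,-10],10],[[0,0,0],[0,0,-10],10],[[0,0,0],[0,0,-10],10],[[0,0,0],[0,0,-10],10]]'

```text
t: 16.22
ee_pos: [498.4, -361.6, 131.7]
orientation: [2.581, 1.791, 0.0]
ft_force: [0.5, 0.1, -0.3]
width: 30.2
```

```bash
python3 look.py g3 20
```

```text
[ 498.4 -361.6  131.7] [-37.1  27.3  96.9  -0.   55.8 -16.6] 30.177179909833153 [ 0.5  0.1 -0.3] 16.2167
psi -20.48358228826921 tilt 0.002969734764947549
wrist 156 125 2.0
scene 104 211 5.0
```

View pics/g3m.png

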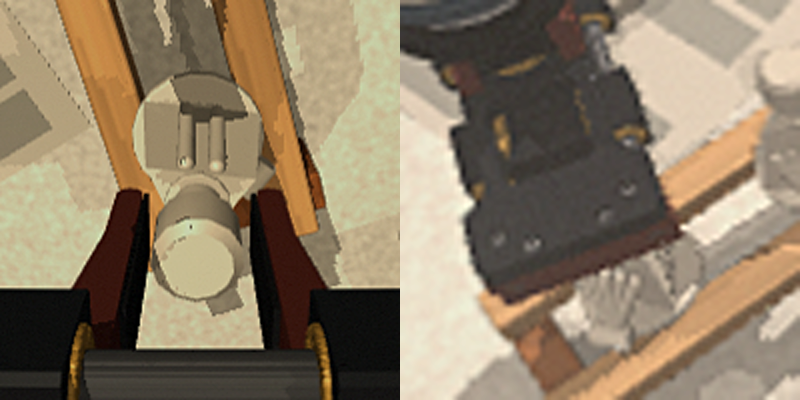

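Emit:
carry_out --targets '[[[0,0,0],[0,0,0],10],[[0,0,0],[0,0,0],10],[[0,0,0],[0,0,0],10],[[0,0,0],[0,0,0],10],[[0,0,0],[0,0,0],10],[[0,0,0],[0,0,0],10]]'

```text
t: 16.87
ee_pos: [498.3, -361.6, 131.7]
orientation: [-2.581, -1.791, 0.0]
ft_force: [-0.6, -0.0, 0.4]
width: 25.0
```

```bash
python3 look.py g4 20
```

```text
[ 498.3 -361.6  131.7] [-37.1  27.3  96.9  -0.   55.8 -16.6] 25.041460123479094 [-0.6 -0.   0.4] 16.8667
psi -20.48484582915801 tilt 0.008026240368372992
wrist 155 125 2.0
scene 104 211 5.0
```

View pics/g4m.png

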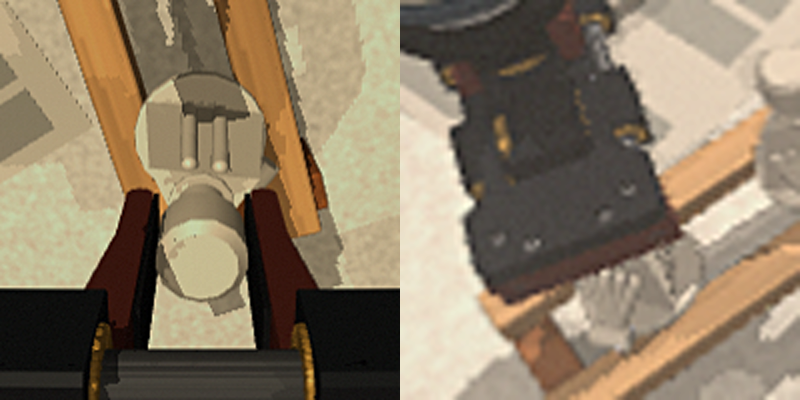

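Emit:
carry_out --targets '[[[0,0,0],[0,0,3],10],[[0,0,0],[0,0,8],10],[[0,0,0],[0,0,15],10],[[0,0,0],[0,0,25],10],[[0,0,0],[0,0,35],10],[[0,0,0],[0,0,50],10],[[0,0,0],[0,0,65],10],[[0,0,0],[0,0,75],10],[[0,0,0],[0,0,80],10],[[0,0,0],[0,0,80],10]]'

```text
t: 17.85
ee_pos: [499.2, -362.1, 213.5]
orientation: [2.579, 1.789, 0.002]
ft_force: [0.1, -0.4, -1.8]
width: 25.4
```

```bash
python3 look.py g5 0
```

```text
[ 499.2 -362.1  213.5] [-37.1  21.9  93.3   0.   64.6 -16.6] 25.413953322784923 [ 0.1 -0.4 -1.8] 17.85
psi -20.483883340630378 tilt 0.17065470764411772
wrist 157 115 2.0
scene 97 198 5.0
```

View pics/g5m.png

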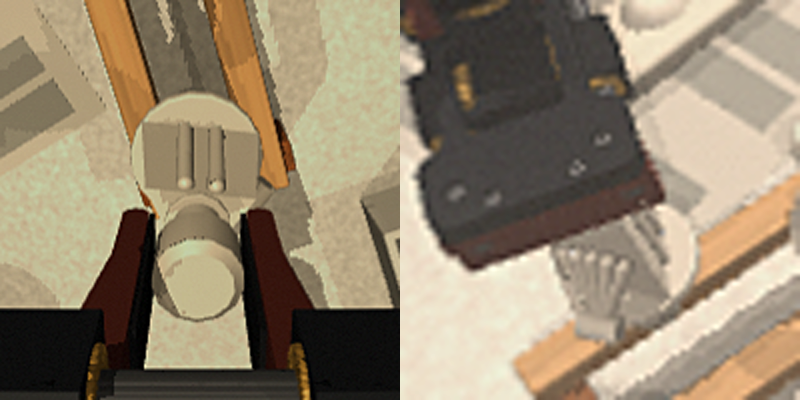

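Emit:
carry_out --targets '[[[0,0,0],[0,0,25],10],[[0,0,0],[0,0,55],10],[[0,0,6],[0,10,75],10],[[0,0,12],[3,40,75],10],[[0,0,18],[6,70,75],10],[[0,0,24],[9,100,75],10],[[0,0,30],[12,130,75],10],[[0,0,36],[15,160,75],10],[[0,0,42],[18,190,75],10],[[0,0,48],[21,215,75],10]]'

```text
t: 18.83
ee_pos: [518.7, -144.5, 285.7]
orientation: [-1.621, -2.689, 0.0]
ft_force: [-0.2, -0.1, -2.7]
width: 25.4
```

Emit:
carry_out --targets '[[[0,0,6],[4,25,0],10],[[0,0,12],[8,55,0],10],[[0,0,18],[12,85,0],10],[[0,0,24],[16,115,0],10],[[0,0,30],[20,145,0],10],[[0,0,36],[24,175,0],10],[[0,0,42],[30,205,0],10],[[0,0,48],[36,235,0],10],[[0,0,54],[42,260,0],10],[[0,0,60],[45,280,0],10]]'

```text
t: 19.67
ee_pos: [564.3, 135.5, 285.5]
orientation: [-0.058, -3.14, 0.0]
ft_force: [0.2, -0.0, -2.9]
width: 25.6
```

Emit:
carry_out --targets '[[[0,0,6],[3,15,0],10],[[0,0,12],[5,30,0],10],[[0,0,18],[5,45,0],10],[[0,0,24],[5,55,0],10],[[0,0,30],[5,60,0],10],[[0,0,36],[5,62,0],10],[[0,0,42],[5,62,0],10],[[0,0,48],[5,62,0],10],[[0,0,48],[5,62,0],10]]'

```text
t: 20.42
ee_pos: [568.9, 195.3, 285.5]
orientation: [1.22, -2.893, -0.0]
ft_force: [-0.7, -0.0, -3.1]
width: 25.4
```

```bash
python3 look.py g6 -30
python3 - <<'E'
from h import *
np.set_printoptions(precision=1,suppress=True)
for n in ('top','scene','wrist'):
  vision.get_image(n)
  for q in ['lens','mark','tall_shell']:
    print(q,n,[(round(r['confidence'],2),w(n,r['point']).round(0)) for r in place_of(q,n)[:2]])
E
```

```text
[568.9 195.3 285.5] [  17.8   16.9   90.8   -0.    72.4 -117.9] 25.358056711697625 [-0.7 -0.  -3.1] 20.4167
psi 135.73616518704384 tilt 0.11508623991079536
wrist 155 97 2.0
scene 300 65 5.0
lens top []
mark top [(0.56, array([573., 200., 147.]))]
tall_shell top [(0.85, array([568., 198., 263.]))]
lens scene [(0.76, array([540., 306., 153.])), (0.5, array([ 508., -268.,  101.]))]
mark scene [(0.58, array([568., 195., 153.]))]
tall_shell scene [(0.93, array([570., 197., 272.]))]
lens wrist [(0.88, array([545., 308., 151.]))]
mark wrist [(0.58, array([565., 200., 151.]))]
tall_shell wrist [(0.86, array([571., 197., 268.]))]
```

View pics/g6m.png

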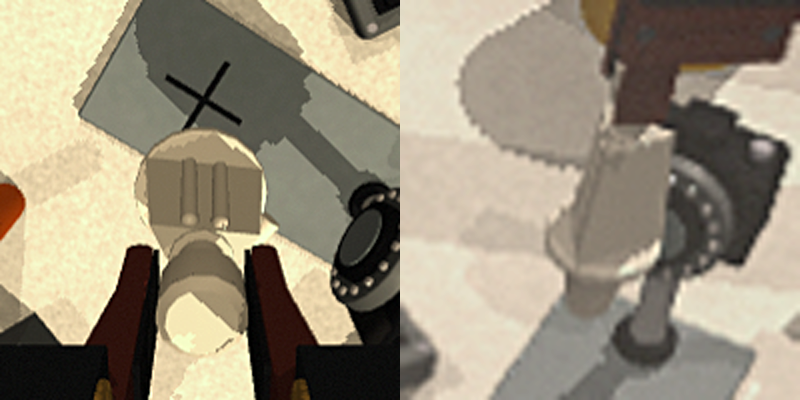

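View pics/g6s.png

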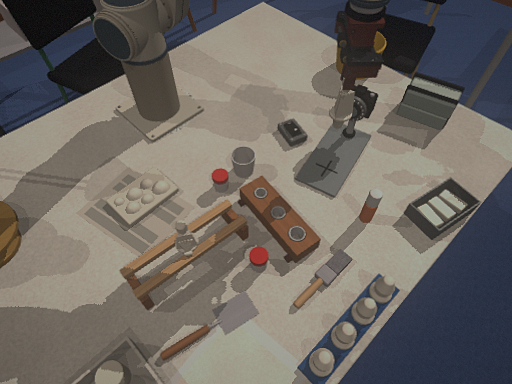

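Emit:
carry_out --targets '[[[0,0,0],[0,2,-30],10],[[0,0,0],[0,2,-60],10],[[0,0,0],[0,2,-90],10],[[0,0,0],[0,2,-110],10],[[0,0,0],[0,2,-116],10],[[0,0,0],[0,2,-116],10]]'

```text
t: 21.67
ee_pos: [568.3, 197.0, 169.0]
orientation: [1.214, -2.894, -0.0]
ft_force: [-0.1, 0.5, -2.6]
width: 25.7
```

```bash
python3 look.py g7 -20
python3 - <<'E'
from h import *
np.set_printoptions(precision=1,suppress=True)
W=cv2.imread('pics/g7w.png')
for n in ('top','scene','wrist'):
  vision.get_image(n)
  for q in ['lens','mark','tall_shell']:
    print(q,n,[(round(r['confidence'],2),w(n,r['point']).round(0)) for r in place_of(q,n)[:2]])
E
```

```text
[568.3 197.  169. ] [  18.    23.6   97.2   -0.    59.4 -117.5] 25.692425363605505 [-0.1  0.5 -2.6] 21.6667
psi 135.50948464532536 tilt 0.19655812743930912
wrist 156 97 2.0
scene 293 95 5.0
lens top [(0.63, array([ 266., -248.,   -1.])), (0.53, array([570., 201., 149.]))]
mark top [(0.59, array([571., 200., 148.])), (0.27, array([752., 147.,  -1.]))]
tall_shell top [(0.58, array([566., 203., 149.]))]
lens scene [(0.87, array([540., 308., 153.]))]
mark scene [(0.71, array([569., 195., 149.]))]
tall_shell scene [(0.82, array([575., 199., 154.]))]
lens wrist [(0.76, array([546., 304., 153.])), (0.65, array([750., 144.,  -1.]))]
mark wrist []
tall_shell wrist [(0.89, array([572., 198., 149.]))]
```

View pics/g7m.png

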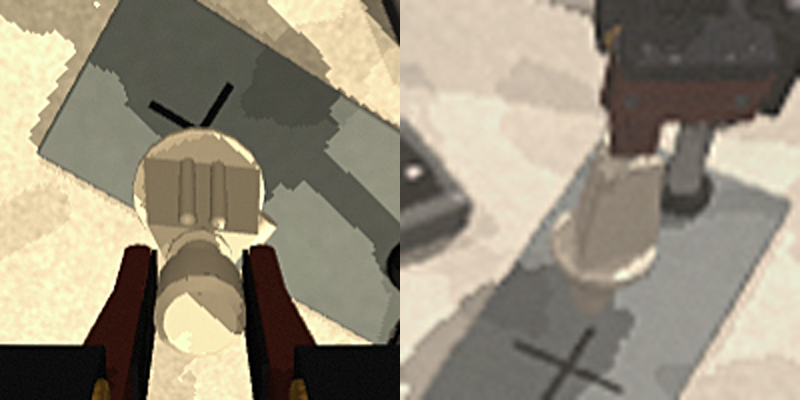

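View pics/g7w.png

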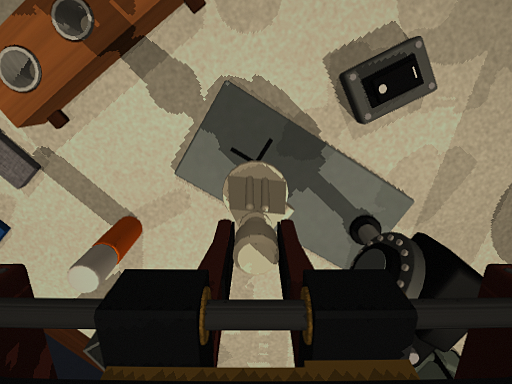

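Emit:
carry_out --targets '[[[0,0,0],[0,-1,0],10],[[0,0,0],[0,-1,0],10],[[0,0,0],[0,-1,0],10],[[0,0,0],[0,-1,0],10],[[0,0,0],[0,-1,0],10],[[0,0,0],[0,-1,0],10],[[0,0,0],[0,-1,0],10],[[0,0,0],[0,-1,0],10],[[0,0,0],[0,-1,0],10],[[0,0,0],[0,-1,0],10]]'

```text
t: 23.25
ee_pos: [569.4, 196.4, 170.7]
orientation: [-1.215, 2.897, -0.0]
ft_force: [-0.3, -0.7, -2.2]
width: 25.1
```

Emit:
carry_out --targets '[[[0,0,-6],[0,0,0],10],[[0,0,-12],[0,0,0],10],[[0,0,-18],[0,0,0],10],[[0,0,-24],[0,0,0],10],[[0,0,-30],[0,0,0],10],[[0,0,-36],[0,0,0],10],[[0,0,-42],[0,0,0],10],[[0,0,-48],[0,0,0],10],[[0,0,-54],[0,0,0],10],[[0,0,-60],[0,0,0],10]]'

```text
t: 24.08
ee_pos: [569.4, 196.4, 170.7]
orientation: [0.404, 3.115, 0.0]
ft_force: [0.1, 0.4, -2.3]
width: 25.0
```

Emit:
carry_out --targets '[[[0,0,-6],[0,0,0],10],[[0,0,-12],[0,0,0],10],[[0,0,-18],[0,0,0],10],[[0,0,-24],[0,0,0],10],[[0,0,-30],[0,0,0],10],[[0,0,-36],[0,0,0],10],[[0,0,-42],[0,0,0],10],[[0,0,-48],[0,0,0],10],[[0,0,-54],[0,0,0],10],[[0,0,-60],[0,0,0],10]]'

```text
t: 24.92
ee_pos: [569.4, 196.4, 170.7]
orientation: [-1.908, -2.496, 0.0]
ft_force: [0.0, -0.1, -2.4]
width: 25.3
```

Emit:
carry_out --targets '[[[0,0,0],[0,0,0],10],[[0,0,0],[0,0,0],10],[[0,0,0],[0,0,0],10],[[0,0,0],[0,0,0],10],[[0,0,0],[0,0,0],10],[[0,0,0],[0,0,0],10]]'

```text
t: 25.42
ee_pos: [569.4, 196.4, 170.7]
orientation: [1.9, 2.502, 0.0]
ft_force: [1.1, 0.3, -2.0]
width: 24.9
```

```bash
python3 look.py g8 -20
python3 - <<'E'
from h import *
np.set_printoptions(precision=1,suppress=True)
for n in ('top','scene','wrist'):
  vision.get_image(n)
  for q in ['lens','mark','tall_reeds']:
    print(q,n,[(round(r['confidence'],2),w(n,r['point']).round(0)) for r in place_of(q,n)[:2]])
E
```

```text
[569.4 196.4 170.7] [17.9 23.5 97.1  0.  59.4  2.3] 24.924332707043263 [ 1.1  0.3 -2. ] 25.4167
psi 15.562304987945565 tilt 0.004313563238510504
wrist 155 103 2.0
scene 293 95 5.0
lens top [(0.75, array([542., 303., 149.])), (0.69, array([666., -41.,  49.]))]
mark top [(0.93, array([573., 198., 148.])), (0.43, array([566., 196., 148.]))]
tall_reeds top [(0.79, array([569., 197., 148.]))]
lens scene [(0.74, array([540., 307., 152.]))]
mark scene [(0.82, array([565., 194., 152.]))]
tall_reeds scene [(0.69, array([572., 192., 147.]))]
lens wrist [(0.76, array([544., 307., 155.]))]
mark wrist []
tall_reeds wrist [(0.6, array([570., 194., 151.]))]
```

View pics/g8w.png

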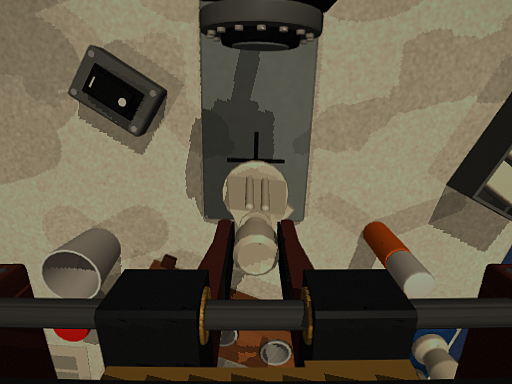

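View pics/g8s.png

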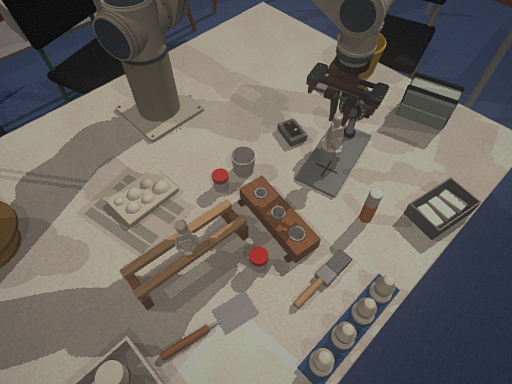

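Emit:
carry_out --targets '[[[0,0,0],[0,0,0],10],[[0,0,0],[0,0,0],10],[[0,0,0],[0,0,0],10],[[0,0,-6],[0,0,0],10],[[0,0,-12],[0,0,0],10],[[0,0,-18],[0,0,0],10],[[0,0,-24],[0,0,0],10],[[0,0,-30],[0,0,0],10],[[0,0,-36],[0,0,0],10],[[0,0,-42],[0,0,0],10]]'

```text
t: 27.0
ee_pos: [569.4, 196.4, 170.7]
orientation: [-2.675, -1.647, -0.0]
ft_force: [-0.4, -0.6, -3.1]
width: 24.9
```

Emit:
carry_out --targets '[[[0,0,-6],[0,0,0],10],[[0,0,-12],[0,0,0],10],[[0,0,-18],[0,0,0],10],[[0,0,-24],[0,0,0],10],[[0,0,-30],[0,0,0],10],[[0,0,-36],[0,0,0],10],[[0,0,-42],[0,0,0],10],[[0,0,-48],[0,0,0],10],[[0,0,-54],[0,0,0],10],[[0,0,-60],[0,0,0],10]]'

```text
t: 27.83
ee_pos: [569.4, 196.4, 170.6]
orientation: [3.14, 0.088, -0.0]
ft_force: [0.5, -0.6, -2.7]
width: 25.4
```

Emit:
carry_out --targets '[[[0,0,-6],[0,0,0],10],[[0,0,-12],[0,0,0],10],[[0,0,-18],[0,0,0],10],[[0,0,-18],[0,0,0],10],[[0,0,-18],[0,0,0],10],[[0,0,-18],[0,0,0],10],[[0,0,-18],[0,0,0],10],[[0,0,-18],[0,0,0],10],[[0,0,-18],[0,0,0],10],[[0,0,-18],[0,0,0],10]]'

```text
t: 28.67
ee_pos: [569.4, 196.4, 170.7]
orientation: [3.117, -0.395, -0.0]
ft_force: [0.1, -0.1, -2.2]
width: 25.1
```

```bash
python3 look.py g9 -20
python3 - <<'E'
from h import *
np.set_printoptions(precision=1,suppress=True)
for n in ('top','scene','wrist'):
  vision.get_image(n)
  for q in ['lens','mark','tall_plain','socket_tall']:
    print(q,n,[(round(r['confidence'],2),w(n,r['point']).round(0)) for r in place_of(q,n)[:2]])
E
```

```text
[569.4 196.4 170.7] [ 17.9  23.5  97.1   0.   59.4 122.4] 25.091874120257035 [ 0.1 -0.1 -2.2] 28.6667
psi -104.4562941388673 tilt 0.00043699368025190856
wrist 156 102 2.0
scene 293 95 5.0
lens top [(0.88, array([540., 307., 149.])), (0.33, array([757., 145.,  -2.]))]
mark top [(0.82, array([572., 199., 149.]))]
tall_plain top []
socket_tall top [(0.58, array([665., -44.,  51.]))]
lens scene [(0.92, array([541., 305., 152.]))]
mark scene [(0.88, array([570., 197., 150.]))]
tall_plain scene [(0.79, array([572., 196., 149.]))]
socket_tall scene [(0.74, array([665., -48.,  50.]))]
lens wrist [(0.86, array([545., 305., 153.]))]
mark wrist [(0.45, array([391., -67.,   5.]))]
tall_plain wrist [(0.6, array([566., 201., 154.]))]
socket_tall wrist [(0.86, array([667., -43.,  48.]))]
```

View pics/g9w.png

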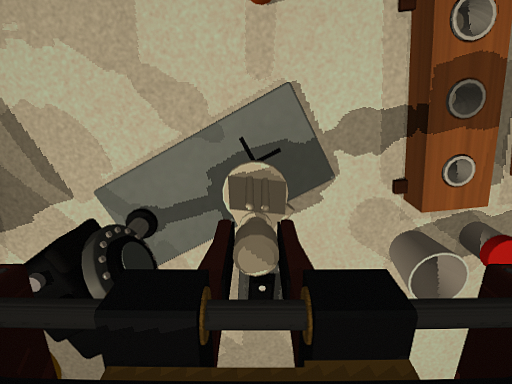

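View pics/g9m.png

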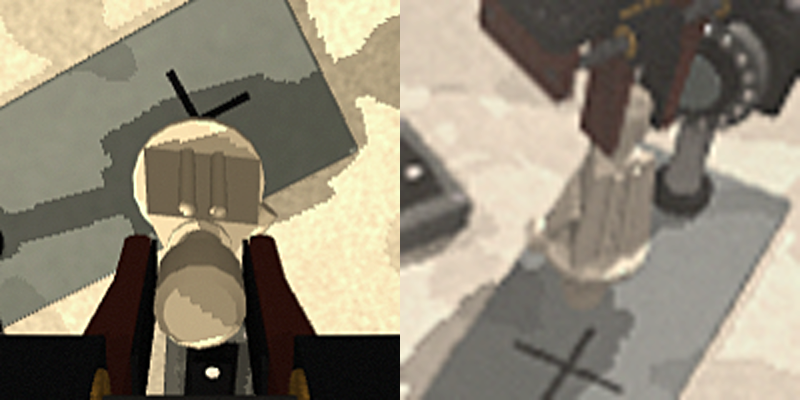

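```bash
cat > sock.py <<'E'
from h import *
import sys
np.set_printoptions(precision=1,suppress=True)
n,f=sys.argv[1],sys.argv[2]
im=cv2.imread(f)
pts=[eval(a) for a in sys.argv[3:]]
g=im.astype(int); sat=g.max(2)-g.min(2); 
for (x,y,h) in pts:
    x0,y0=max(0,x-h),max(0,y-h); s=sat[y0:y+h,x0:x+h]
    m=((s<45)).astype(np.uint8)  # non-wood
    nl,lab,st,ce=cv2.connectedComponentsWithStats(m)
    l=lab[y-y0,x-x0]
    if l==0: print('bg');continue
    mm=(lab==l).astype(np.uint8); c=max(cv2.findContours(mm,cv2.RETR_EXTERNAL,cv2.CHAIN_APPROX_NONE)[0],key=cv2.contourArea)
    e=cv2.fitEllipse(c); ctr=(e[0][0]+x0,e[0][1]+y0); print(ctr,e[1],st[l],ray(n,[ctr],48))
E
python3 sock.py wrist pics/g9w.png "(473,18,30)" "(466,98,30)" "(460,170,30)"; python3 sock.py top pics/top0.png "(251,130,14)" "(247,160,14)" "(243,191,14)"; python3 sock.py top pics/g9t.png "(251,130,14)" "(247,160,14)" "(243,191,14)"; python3 sock.py scene pics/g9s.png "(297,234,14)" "(279,212,12)" "(261,193,12)"
```

```text
(472.0930938720703, 18.553665161132812) (41.5488166809082, 49.286888122558594) [   7    0   47   42 1635] [[663.3 -45.1  48. ]]
(465.4163017272949, 97.97342491149902) (36.33059310913086, 44.05137252807617) [   9    9   41   42 1313] [[588.8 -34.2  48. ]]
(458.1078796386719, 170.00193405151367) (29.127796173095703, 35.17157745361328) [ 12  14  33  33 850] [[511.7 -22.3  48. ]]
(251.35467624664307, 129.8510570526123) (17.115846633911133, 17.681407928466797) [  6   5  18  18 262] [[665.4 -45.7  48. ]]
(247.07964038848877, 160.04946613311768) (15.856056213378906, 16.248205184936523) [  6   6  17  17 224] [[588.3 -33.7  48. ]]
(242.979660987854, 190.65625762939453) (14.532427787780762, 14.936077117919922) [  7   6  15  16 191] [[511.4 -22.4  48. ]]
(251.30641651153564, 129.90797233581543) (16.93003273010254, 17.73330307006836) [  5   5  19  18 260] [[665.2 -45.6  48. ]]
(247.19169998168945, 160.11902236938477) (16.53931427001953, 16.99521827697754) [  6   6  18  18 244] [[588.1 -34.   48. ]]
(242.979660987854, 190.65625762939453) (14.532427787780762, 14.936077117919922) [  7   6  15  16 191] [[511.4 -22.4  48. ]]
(296.59154510498047, 233.26853847503662) (15.701335906982422, 17.41598892211914) [  5   5  18  17 238] [[667.3 -48.8  48. ]]
(280.7113456726074, 210.35519695281982) (22.23370361328125, 23.734655380249023) [  1   0  23  24 379] [[592.  -27.4  48. ]]
(260.2716989517212, 192.54715156555176) (11.172194480895996, 13.304810523986816) [  5   6  14  12 133] [[513.2 -25.2  48. ]]
```

Emit:
carry_out --targets '[[[0,0,0],[0,0,20],10],[[0,0,0],[2,-2,45],10],[[0,0,0],[10,-20,55],10],[[0,0,0],[20,-50,55],10],[[0,0,0],[32,-80,55],10],[[0,0,0],[44,-110,55],10],[[0,0,0],[56,-140,55],10],[[0,0,0],[68,-170,55],10],[[0,0,0],[80,-200,55],10],[[0,0,0],[88,-220,55],10]]'

```text
t: 30.4
ee_pos: [658.2, -26.5, 225.6]
orientation: [3.116, -0.398, 0.001]
ft_force: [-1.2, 0.8, -3.0]
width: 25.4
```

Emit:
carry_out --targets '[[[0,0,3],[4,-12,-10],10],[[0,0,6],[8,-21,-20],10],[[0,0,6],[8,-21,-35],10],[[0,0,6],[8,-21,-50],10],[[0,0,6],[8,-21,-60],10],[[0,0,6],[8,-21,-65],10],[[0,0,6],[8,-21,-65],10],[[0,0,6],[8,-21,-65],10]]'

```text
t: 31.07
ee_pos: [665.6, -44.4, 160.9]
orientation: [-3.133, 0.232, -0.0]
ft_force: [-1.0, 0.0, -2.3]
width: 25.1
```

```bash
python3 look.py p1 -80
```

```text
[665.6 -44.4 160.9] [-4.8 29.4 88.8  0.  61.8 93.6] 25.141201266110507 [-1.   0.  -2.3] 31.0667
psi -98.46844658297975 tilt 0.009852076823437129
wrist 156 80 2.0
scene 258 185 5.0
```

View pics/p1m.png

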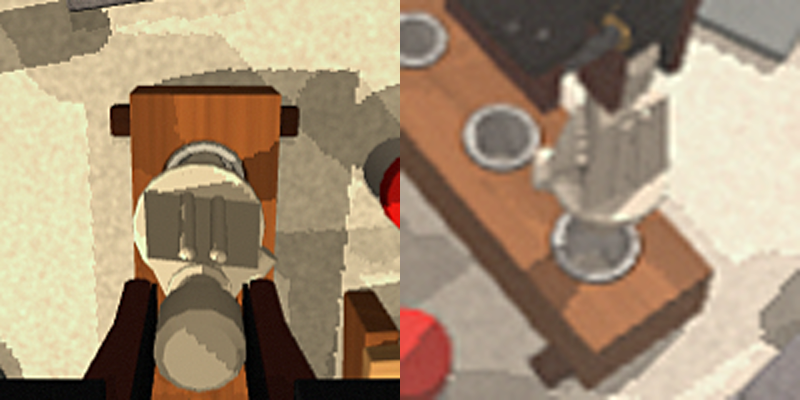

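View pics/p1w.png

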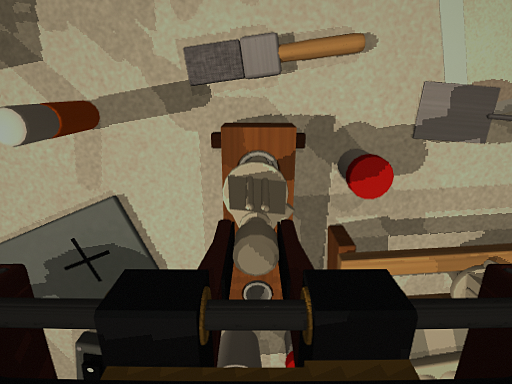

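Emit:
carry_out --targets '[[[0,0,0],[0,-1,-6],10],[[0,0,0],[0,-1,-12],10],[[0,0,0],[0,-1,-18],10],[[0,0,0],[0,-1,-24],10],[[0,0,0],[0,-1,-30],10],[[0,0,0],[0,-1,-35],10],[[0,0,0],[0,-1,-38],10],[[0,0,0],[0,-1,-40],10],[[0,0,0],[0,-1,-42],10],[[0,0,0],[0,-1,-42],10]]'

```text
t: 32.05
ee_pos: [665.6, -45.8, 118.5]
orientation: [3.133, -0.232, 0.001]
ft_force: [0.8, -1.4, -3.3]
width: 25.5
```

Emit:
carry_out --targets '[[[0,0,0],[0,0,-1],10],[[0,0,0],[0,0,-2],10],[[0,0,0],[0,0,-3],10],[[0,0,0],[0,0,-4],10],[[0,0,0],[0,0,-5],10],[[0,0,0],[0,0,-5],10]]'

```text
t: 32.55
ee_pos: [665.7, -46.0, 113.8]
orientation: [3.133, -0.232, 0.001]
ft_force: [2.1, -2.9, -0.1]
width: 25.5
```

```bash
python3 look.py p2 -60
```

```text
[665.7 -46.  113.8] [-5.  32.5 90.5 -0.  57.  93.5] 25.48709391877202 [ 2.1 -2.9 -0.1] 32.55
psi -98.48120578665286 tilt 0.05118096949511753
wrist 156 86 2.0
scene 257 191 5.0
```

View pics/p2m.png

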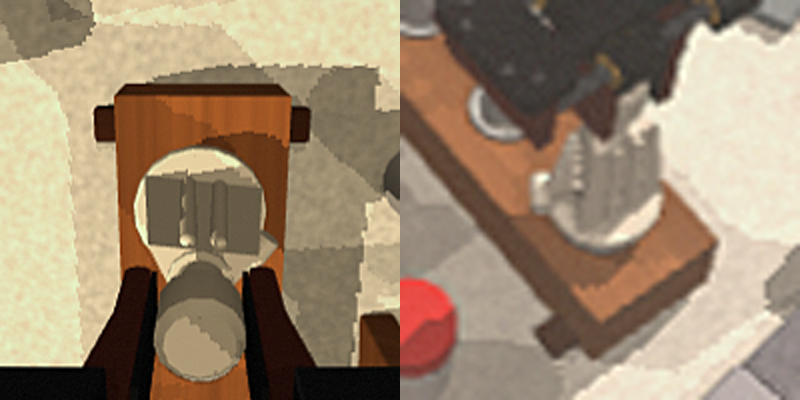

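Emit:
carry_out --targets '[[[0,0,0],[1,-2,-1],10],[[0,0,0],[1,-2,-2],10],[[0,0,0],[1,-2,-3],10],[[0,0,0],[1,-2,-3],10]]'

```text
t: 33.03
ee_pos: [666.2, -47.5, 110.3]
orientation: [-3.133, 0.233, 0.001]
ft_force: [1.0, -1.4, -3.6]
width: 25.4
```

Emit:
carry_out --targets '[[[0,0,0],[0,0,-1],10],[[0,0,0],[0,0,-2],10],[[0,0,0],[0,0,-2],10]]'

```text
t: 33.28
ee_pos: [667.2, -47.6, 109.5]
orientation: [-3.133, 0.232, -0.003]
ft_force: [1.6, -1.8, 4.3]
width: 25.0
```

Emit:
carry_out --targets '[[[0,0,0],[0,0,0],30],[[0,0,0],[0,0,0],35],[[0,0,0],[0,0,0],40],[[0,0,0],[0,0,0],50],[[0,0,0],[0,0,0],55],[[0,0,0],[0,0,0],55],[[0,0,0],[0,0,20],55],[[0,0,0],[0,0,50],60],[[0,0,0],[0,0,90],60],[[0,0,0],[0,0,100],60]]'

```text
t: 34.12
ee_pos: [669.3, -47.8, 214.7]
orientation: [3.133, -0.232, 0.012]
ft_force: [0.6, -0.1, 0.9]
width: 60.0
```

```bash
python3 look.py p3 -140;  python3 - <<'E'
from h import *
np.set_printoptions(precision=1,suppress=True)
for n in ('top','scene','wrist'):
  vision.get_image(n)
  for q in ['tall_shell','socket_tall','mark','lens']:
    print(q,n,[(round(r['confidence'],2),w(n,r['point']).round(0)) for r in place_of(q,n)[:2]])
E
```

```text
[669.3 -47.8 214.7] [-5.1 26.4 86.2  0.  67.  93.4] 60.022521311805356 [ 0.6 -0.1  0.9] 34.1167
psi -98.4841773905576 tilt 0.45332422451796006
wrist 155 64 2.0
scene 258 188 5.0
tall_shell top [(0.23, array([ 266., -249.,    1.]))]
socket_tall top []
mark top [(0.56, array([572., 199., 146.]))]
lens top [(0.9, array([543., 306., 148.]))]
tall_shell scene [(0.84, array([666., -47.,  96.])), (0.47, array([666., -50.,  48.]))]
socket_tall scene [(0.78, array([668., -49.,  47.]))]
mark scene [(0.88, array([572., 196., 149.])), (0.58, array([ 644., -163.,    1.]))]
lens scene [(0.75, array([541., 307., 153.]))]
tall_shell wrist [(0.75, array([667., -48.,  91.]))]
socket_tall wrist []
mark wrist [(0.56, array([ 506., -268.,  103.]))]
lens wrist [(0.44, array([589., -33.,  51.])), (0.29, array([395.,  22.,  -2.]))]
```

View pics/p3m.png

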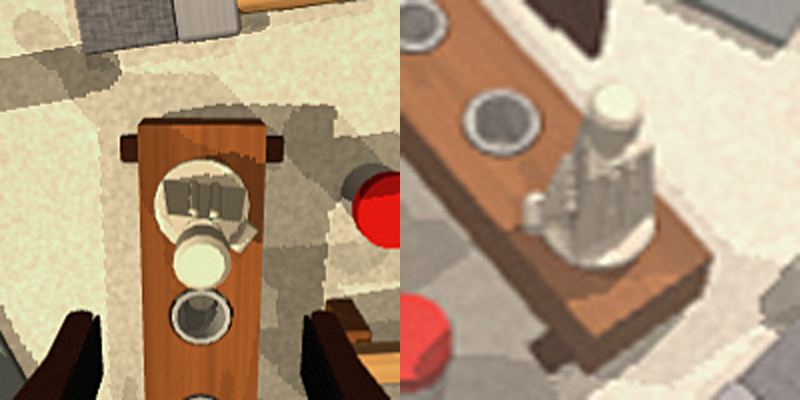

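Emit:
carry_out --targets '[[[0,0,7],[-10,-10,10],80],[[0,0,14],[-25,-30,15],80],[[0,0,21],[-40,-55,15],80],[[0,0,28],[-60,-80,15],80],[[0,0,35],[-80,-105,15],80],[[0,0,42],[-100,-130,15],80],[[0,0,49],[-120,-155,15],80],[[0,0,56],[-140,-180,15],80],[[0,0,63],[-155,-205,15],80],[[0,0,70],[-161,-219,15],80]]'

```text
t: 35.85
ee_pos: [503.4, -268.7, 224.0]
orientation: [2.696, 1.613, -0.001]
ft_force: [-0.3, -0.2, 0.7]
width: 79.9
```

Emit:
carry_out --targets '[[[0,0,7],[0,0,-10],80],[[0,0,14],[0,0,-20],80],[[0,0,21],[0,0,-30],80],[[0,0,28],[0,0,-40],80],[[0,0,35],[0,0,-45],80],[[0,0,37],[0,0,-45],80],[[0,0,37],[0,0,-45],80],[[0,0,37],[0,0,-45],80]]'

```text
t: 36.52
ee_pos: [505.5, -266.7, 178.8]
orientation: [2.052, 2.378, 0.0]
ft_force: [-0.1, 0.5, 0.4]
width: 79.9
```

```bash
python3 look.py k1
python3 - <<'E'
from h import *
np.set_printoptions(precision=1,suppress=True)
for q in ['middle_shell']:
    print(q,[(round(r['confidence'],2),w('wrist',r['point']).round(0)) for r in place_of(q,'wrist')[:2]])
E
```

```text
[ 505.5 -266.7  178.8] [-29.   20.4 100.7   0.   58.9 -37.4] 79.94443674544453 [-0.1  0.5  0.4] 36.5167
psi 8.422910765585192 tilt 0.017683957837907917
wrist 155 113 2.0
scene 140 179 5.0
middle_shell [(0.68, array([ 505., -267.,  106.]))]
```

View pics/k1m.png

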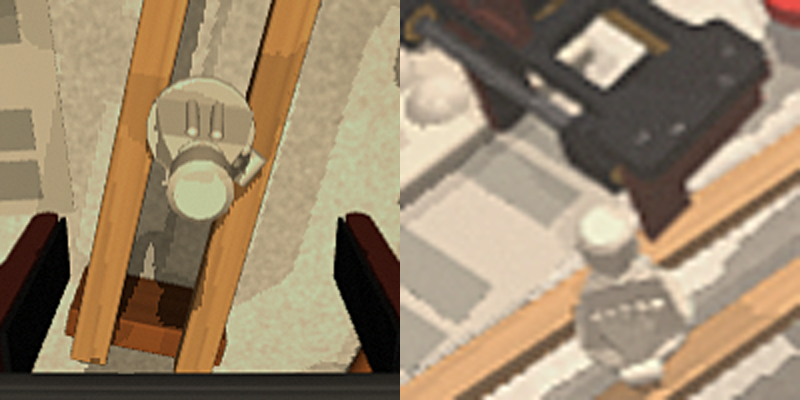

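Emit:
carry_out --targets '[[[0,0,0],[0,0,-20],80],[[0,0,0],[0,0,-40],80],[[0,0,0],[0,0,-60],80],[[0,0,0],[0,0,-67],80],[[0,0,0],[0,0,-67],70],[[0,0,0],[0,0,-67],50],[[0,0,0],[0,0,-67],30],[[0,0,0],[0,0,-67],10],[[0,0,0],[0,0,-67],10],[[0,0,0],[0,0,-67],10]]'

```text
t: 37.55
ee_pos: [505.8, -266.8, 112.4]
orientation: [2.05, 2.379, 0.0]
ft_force: [0.6, -0.4, -0.0]
width: 43.6
```

Emit:
carry_out --targets '[[[0,0,0],[0,0,0],10],[[0,0,0],[0,0,0],10],[[0,0,0],[0,0,0],10],[[0,0,0],[0,0,0],10],[[0,0,0],[0,0,0],10],[[0,0,0],[0,0,0],10],[[0,0,0],[0,0,0],10],[[0,0,0],[0,0,0],10]]'

```text
t: 38.22
ee_pos: [505.3, -266.7, 111.8]
orientation: [-2.05, -2.38, 0.0]
ft_force: [-1.0, 1.6, 3.3]
width: 25.1
```

```bash
python3 look.py k2
```

```text
[ 505.3 -266.7  111.8] [-29.   25.5 103.4  -0.   51.2 -37.5] 25.084535007398177 [-1.   1.6  3.3] 38.2167
psi 8.515986387725388 tilt 0.006448647191463576
wrist 155 113 2.0
scene 145 194 5.0
```

View pics/k2m.png

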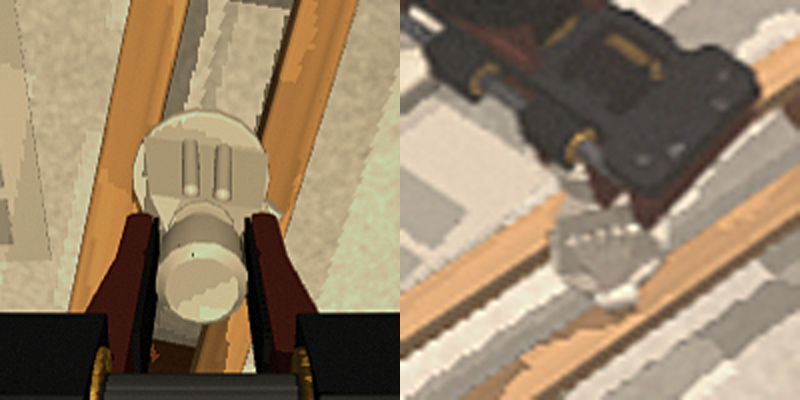

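Emit:
carry_out --targets '[[[0,0,0],[0,0,5],10],[[0,0,0],[0,0,15],10],[[0,0,0],[0,0,30],10],[[0,0,0],[0,0,50],10],[[0,0,0],[0,0,75],10],[[0,0,0],[0,0,105],10],[[0,0,0],[0,0,135],10],[[0,0,0],[0,0,140],10],[[0,0,0],[0,0,140],10]]'

```text
t: 39.12
ee_pos: [506.7, -267.2, 254.0]
orientation: [2.047, 2.377, 0.002]
ft_force: [0.8, -0.6, -3.3]
width: 25.4
```

```bash
python3 look.py k3;  python3 - <<'E'
from h import *
np.set_printoptions(precision=1,suppress=True)
for n in ('top','scene','wrist'):
  for q in ['middle_shell','mark','lens']:
    print(q,n,[(round(r['confidence'],2),w(n,r['point']).round(0)) for r in place_of(q,n)[:2]])
E
```

```text
[ 506.7 -267.2  254. ] [-29.   15.7  96.7   0.   67.4 -37.5] 25.357413028911417 [ 0.8 -0.6 -3.3] 39.1167
psi 8.52110948874178 tilt 0.27917483953963795
wrist 158 117 2.0
scene 133 161 5.0
middle_shell top [(0.38, array([ 508., -270.,  240.]))]
mark top [(0.7, array([665., -48.,  88.])), (0.67, array([573., 200., 148.]))]
lens top [(0.96, array([542., 304., 146.]))]
middle_shell scene [(0.58, array([ 502., -269.,  241.])), (0.52, array([511., -25.,  47.]))]
mark scene [(0.76, array([572., 196., 148.]))]
lens scene [(0.94, array([538., 304., 151.]))]
middle_shell wrist [(0.72, array([ 506., -268.,  244.]))]
mark wrist []
lens wrist []
```

View pics/k3m.png

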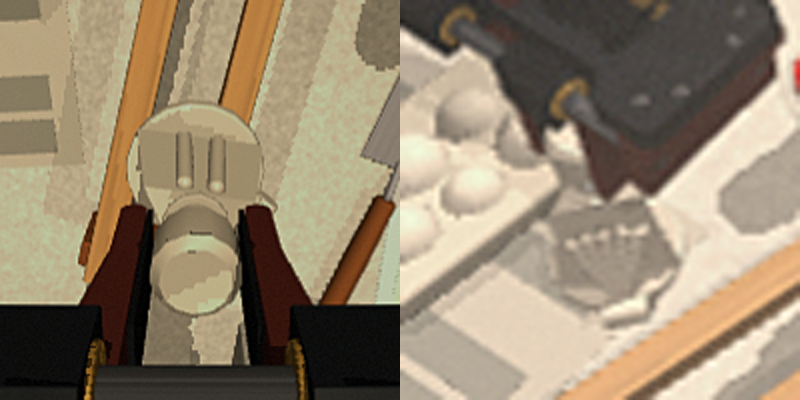

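View pics/k3s.png

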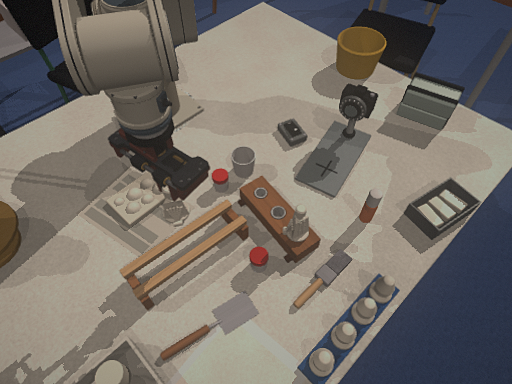

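Emit:
carry_out --targets '[[[0,0,6],[0,10,0],10],[[0,0,13],[3,35,0],10],[[0,0,20],[6,65,0],10],[[0,0,27],[9,95,0],10],[[0,0,34],[13,125,0],10],[[0,0,41],[17,155,0],10],[[0,0,48],[21,185,0],10],[[0,0,55],[25,215,0],10],[[0,0,62],[29,245,0],10],[[0,0,68],[33,270,0],10]]'

```text
t: 40.55
ee_pos: [538.4, 5.4, 251.8]
orientation: [0.359, 3.121, 0.001]
ft_force: [-0.6, -1.2, -2.2]
width: 25.7
```

Emit:
carry_out --targets '[[[0,0,7],[5,30,0],10],[[0,0,14],[10,60,0],10],[[0,0,21],[15,90,0],10],[[0,0,28],[20,120,0],10],[[0,0,35],[25,150,0],10],[[0,0,42],[28,170,0],10],[[0,0,49],[30,185,0],10],[[0,0,56],[31,192,0],10],[[0,0,60],[31,194,0],10],[[0,0,60],[31,194,0],10]]'

```text
t: 41.38
ee_pos: [569.4, 198.2, 251.5]
orientation: [1.246, -2.884, -0.0]
ft_force: [0.3, -0.3, -4.2]
width: 25.7
```

```bash
python3 look.py k4;  python3 - <<'E'
from h import *
np.set_printoptions(precision=1,suppress=True)
for n in ('top','scene','wrist'):
  for q in ['middle_shell','mark','lens']:
    print(q,n,[(round(r['confidence'],2),w(n,r['point']).round(0)) for r in place_of(q,n)[:2]])
E
```

```text
[569.4 198.2 251.5] [  18.1   18.6   92.9    0.    68.5 -118.7] 25.74741769927103 [ 0.3 -0.3 -4.2] 41.3833
psi 136.72219958746098 tilt 0.007970375564353115
wrist 155 112 2.0
scene 301 66 5.0
middle_shell top [(0.66, array([572., 199., 242.]))]
mark top [(0.97, array([541., 200., 151.]))]
lens top [(0.29, array([785., -79.,   3.]))]
middle_shell scene [(0.83, array([571., 198., 240.])), (0.4, array([417., 232.,  44.]))]
mark scene [(0.71, array([538., 194., 151.]))]
lens scene [(0.74, array([500., 302., 151.])), (0.18, array([784., -85.,  -4.]))]
middle_shell wrist [(0.64, array([570., 205., 246.]))]
mark wrist [(0.57, array([533., 202., 150.])), (0.22, array([664., -45.,  91.]))]
lens wrist [(0.88, array([505., 304., 154.]))]
```

View pics/k4w.png

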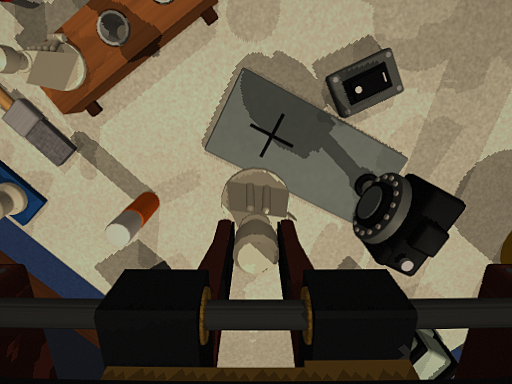

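Run:
```python
from h import *
np.set_printoptions(precision=1,suppress=True)
print('cross wrist',ray('wrist',[[271,135]],10))
W=cv2.imread('pics/k4w.png');T=cv2.imread('pics/k4t.png')
print('old cross top', ray('top',[[159,173]],10))
cv2.imwrite('pics/k4c.png',np.hstack([cv2.resize(W[55:255,195:445],(400,320),interpolation=2),cv2.resize(T[120:220,60:185],(400,320),interpolation=2)]))
S=cv2.imread('pics/k4s.png');cv2.imwrite('pics/k4d.png',cv2.resize(S[80:200,270:400],(650,600),interpolation=2))
```

```text
cross wrist [[538.6 198.7  10. ]]
old cross top [[565.  194.2  10. ]]
```

View pics/k4c.png

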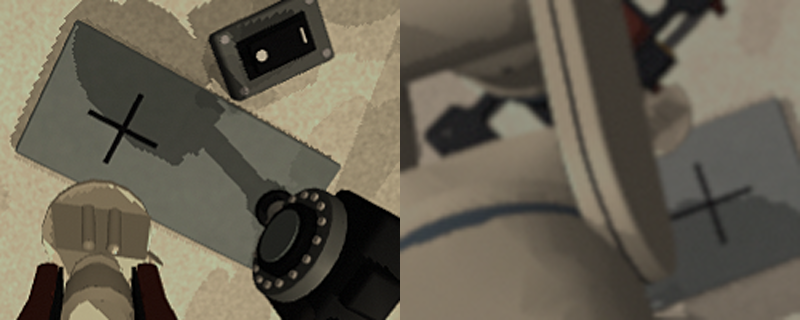

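View pics/k4d.png

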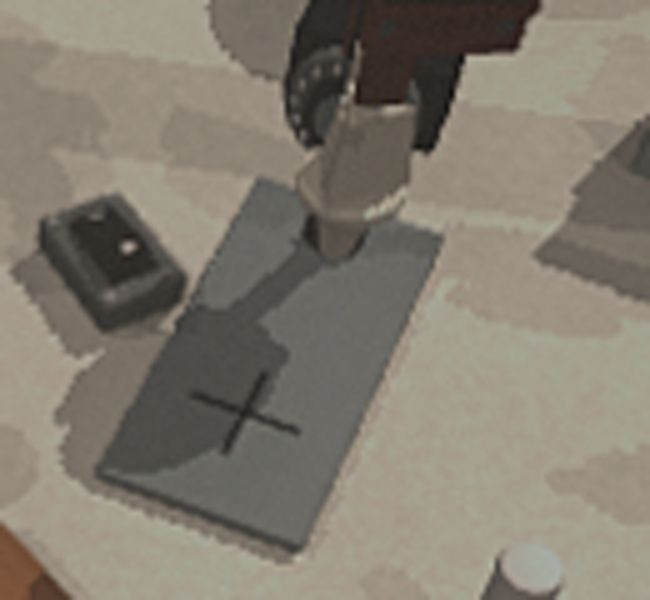

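Run:
```python
from h import *
np.set_printoptions(precision=1,suppress=True)
f=lambda x,y:[x/1.6+195,y/1.6+55]
for a,b in [((80,20),(340,165)),((15,150),(250,265)),((90,107),(157,147)),((141,95),(105,163))]:
    P=ray('wrist',[f(*a),f(*b)],10);d=P[1]-P[0];print(P,np.degrees(np.arctan2(d[1],d[0])))
print('cross top',ray('top',[[310/3.2+60,203/3.2+120]],10),'w',ray('wrist',[f(123,128)],10))
```

```text
[[501.7 106.1  10. ]
 [412.6 365.6  10. ]] 108.95736343370224
[[623.9 145.7  10. ]
 [537.7 387.8  10. ]] 109.58572235251468
[[546.4 165.2  10. ]
 [526.7 234.2  10. ]] 105.97961191668841
[[506.  189.   10. ]
 [571.9 212.1  10. ]] 19.273462626336865
cross top [[537.9 199.5  10. ]] w [[537.6 199.6  10. ]]
```

Emit:
carry_out --targets '[[[0,0,2],[-15,0,-10],10],[[0,0,2],[-31,1,-30],10],[[0,0,2],[-31,1,-55],10],[[0,0,2],[-31,1,-75],10],[[0,0,2],[-31,1,-88],10],[[0,0,2],[-31,1,-91],10],[[0,0,2],[-31,1,-91],10],[[0,0,2],[-31,1,-91],10]]'

```text
t: 42.65
ee_pos: [539.0, 198.6, 161.4]
orientation: [-1.29, 2.863, -0.0]
ft_force: [0.9, 0.1, -3.4]
width: 25.4
```

```bash
python3 look.py k5;  python3 - <<'E'
from h import *
np.set_printoptions(precision=1,suppress=True)
for n in ('top','scene','wrist'):
  for q in ['middle_shell','mark','lens']:
    print(q,n,[(round(r['confidence'],2),w(n,r['point']).round(0)) for r in place_of(q,n)[:2]])
E
```

```text
[539.  198.6 161.4] [  19.    21.8  101.2   -0.    56.9 -119.5] 25.39482081163692 [ 0.9  0.1 -3.4] 42.65
psi 138.5112495605912 tilt 0.05683279161235341
wrist 154 111 2.0
scene 285 86 5.0
middle_shell top [(0.44, array([544., 200., 150.]))]
mark top [(0.98, array([539., 201., 149.]))]
lens top [(0.87, array([501., 305., 149.]))]
middle_shell scene [(0.85, array([541., 201., 150.]))]
mark scene [(0.86, array([537., 197., 151.])), (0.26, array([543., 200., 149.]))]
lens scene [(0.77, array([498., 306., 151.]))]
middle_shell wrist [(0.78, array([539., 204., 154.]))]
mark wrist []
lens wrist [(0.84, array([501., 302., 151.]))]
```

View pics/k5w.png

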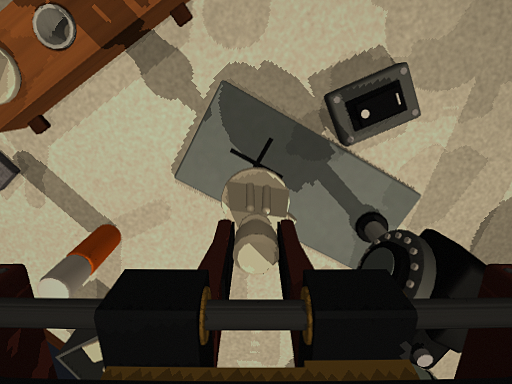

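Everything agrees with the mark's new position, and the shell is square to the lens. I'll hold here and then turn.

Emit:
carry_out --targets '[[[0,0,0],[0,0,0],10],[[0,0,0],[0,0,0],10],[[0,0,0],[0,0,0],10],[[0,0,0],[0,0,0],10],[[0,0,0],[0,0,0],10],[[0,0,0],[0,0,0],10],[[0,0,0],[0,0,0],10],[[0,0,0],[0,0,0],10],[[0,0,0],[0,0,0],10],[[0,0,0],[0,0,0],10]]'

```text
t: 44.08
ee_pos: [538.4, 198.4, 160.7]
orientation: [1.291, -2.864, -0.0]
ft_force: [0.5, 1.1, -2.6]
width: 25.4
```

Emit:
carry_out --targets '[[[0,0,-6],[0,0,0],10],[[0,0,-12],[0,0,0],10],[[0,0,-18],[0,0,0],10],[[0,0,-24],[0,0,0],10],[[0,0,-30],[0,0,0],10],[[0,0,-36],[0,0,0],10],[[0,0,-42],[0,0,0],10],[[0,0,-48],[0,0,0],10],[[0,0,-54],[0,0,0],10],[[0,0,-60],[0,0,0],10]]'

```text
t: 44.92
ee_pos: [538.4, 198.4, 160.7]
orientation: [0.322, 3.125, 0.0]
ft_force: [0.2, -0.4, -2.8]
width: 25.4
```

Emit:
carry_out --targets '[[[0,0,-6],[0,0,0],10],[[0,0,-12],[0,0,0],10],[[0,0,-18],[0,0,0],10],[[0,0,-24],[0,0,0],10],[[0,0,-30],[0,0,0],10],[[0,0,-36],[0,0,0],10],[[0,0,-42],[0,0,0],10],[[0,0,-48],[0,0,0],10],[[0,0,-54],[0,0,0],10],[[0,0,-60],[0,0,0],10]]'

```text
t: 45.75
ee_pos: [538.4, 198.4, 160.7]
orientation: [-1.842, -2.545, 0.0]
ft_force: [0.4, 0.1, -3.4]
width: 25.4
```

Emit:
carry_out --targets '[[[0,0,0],[0,0,0],10],[[0,0,0],[0,0,0],10],[[0,0,0],[0,0,0],10],[[0,0,0],[0,0,0],10],[[0,0,0],[0,0,0],10],[[0,0,0],[0,0,0],10]]'

```text
t: 46.25
ee_pos: [538.4, 198.4, 160.7]
orientation: [1.834, 2.551, -0.0]
ft_force: [0.0, 0.7, -3.3]
width: 25.2
```

```bash
python3 look.py k6;  python3 - <<'E'
from h import *
np.set_printoptions(precision=1,suppress=True)
for n in ('top','scene','wrist'):
  for q in ['middle_shell','mark','lens']:
    print(q,n,[(round(r['confidence'],2),w(n,r['point']).round(0)) for r in place_of(q,n)[:2]])
E
```

```text
[538.4 198.4 160.7] [ 19.   21.9 101.2  -0.   56.9   0.5] 25.180757761947692 [ 0.   0.7 -3.3] 46.25
psi 18.56518564588097 tilt 0.0007748220451917298
wrist 155 113 2.0
scene 285 86 5.0
middle_shell top [(0.55, array([538., 194., 149.])), (0.34, array([540., 201., 149.]))]
mark top [(0.88, array([543., 199., 147.])), (0.72, array([ 677., -347.,    2.]))]
lens top [(0.72, array([502., 302., 151.]))]
middle_shell scene []
mark scene [(0.77, array([539., 196., 150.])), (0.7, array([541., 195., 152.]))]
lens scene [(0.97, array([499., 304., 155.])), (0.31, array([541., 193., 147.]))]
middle_shell wrist []
mark wrist []
lens wrist [(0.61, array([505., 304., 153.]))]
```

View pics/k6w.png

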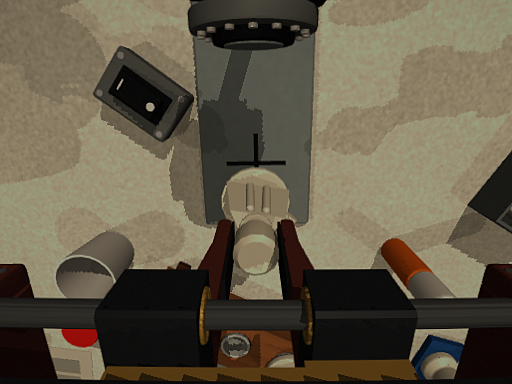

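The rig axis and the reeds line up with the view, so the reeds side is square to the lens.

Emit:
carry_out --targets '[[[0,0,0],[0,0,0],10],[[0,0,0],[0,0,0],10],[[0,0,0],[0,0,0],10],[[0,0,-6],[0,0,0],10],[[0,0,-12],[0,0,0],10],[[0,0,-18],[0,0,0],10],[[0,0,-24],[0,0,0],10],[[0,0,-30],[0,0,0],10],[[0,0,-36],[0,0,0],10],[[0,0,-42],[0,0,0],10]]'

```text
t: 47.68
ee_pos: [538.4, 198.4, 160.6]
orientation: [2.631, 1.716, -0.0]
ft_force: [0.2, -1.0, -2.3]
width: 25.5
```

Emit:
carry_out --targets '[[[0,0,-6],[0,0,0],10],[[0,0,-12],[0,0,0],10],[[0,0,-18],[0,0,0],10],[[0,0,-24],[0,0,0],10],[[0,0,-30],[0,0,0],10],[[0,0,-36],[0,0,0],10],[[0,0,-42],[0,0,0],10],[[0,0,-48],[0,0,0],10],[[0,0,-54],[0,0,0],10],[[0,0,-60],[0,0,0],10]]'

```text
t: 48.52
ee_pos: [538.4, 198.4, 160.7]
orientation: [-3.137, -0.17, -0.0]
ft_force: [-0.2, -0.7, -2.9]
width: 25.4
```

Emit:
carry_out --targets '[[[0,0,-6],[0,0,0],10],[[0,0,-12],[0,0,0],10],[[0,0,-18],[0,0,0],10],[[0,0,-18],[0,0,0],10],[[0,0,-18],[0,0,0],10],[[0,0,-18],[0,0,0],10],[[0,0,-18],[0,0,0],10],[[0,0,-18],[0,0,0],10],[[0,0,-18],[0,0,0],10],[[0,0,-18],[0,0,0],10]]'

```text
t: 49.35
ee_pos: [538.4, 198.4, 160.7]
orientation: [3.126, -0.313, 0.0]
ft_force: [0.2, -0.3, -3.4]
width: 25.1
```

```bash
python3 look.py k7;  python3 - <<'E'
from h import *
np.set_printoptions(precision=1,suppress=True)
for n in ('top','scene','wrist'):
  for q in ['middle_plain','mark','lens','socket_middle','tall_shell']:
    print(q,n,[(round(r['confidence'],2),w(n,r['point']).round(0)) for r in place_of(q,n)[:2]])
E
python3 sock.py wrist pics/k7w.png "(466,98,30)" "(460,170,30)"
```

```text
[538.4 198.4 160.7] [ 19.   21.9 101.2  -0.   56.9 120.5] 25.05365515197141 [ 0.2 -0.3 -3.4] 49.35
psi -101.45245468962496 tilt 0.0005830592695253976
wrist 156 112 2.0
scene 285 86 5.0
middle_plain top [(0.43, array([538., 199., 151.]))]
mark top [(0.78, array([542., 198., 150.])), (0.64, array([ 644., -158.,   -3.]))]
lens top [(0.74, array([504., 304., 149.]))]
socket_middle top [(0.61, array([589., -30.,  47.])), (0.44, array([ 644., -158.,   -0.]))]
tall_shell top [(0.65, array([663., -50.,  87.]))]
middle_plain scene [(0.77, array([538., 199., 149.])), (0.37, array([666., -48.,  93.]))]
mark scene [(0.68, array([537., 198., 152.]))]
lens scene [(0.86, array([502., 306., 151.])), (0.44, array([ 644., -160.,    4.]))]
socket_middle scene [(0.7, array([586., -35.,  47.]))]
tall_shell scene [(0.69, array([666., -49.,  95.]))]
middle_plain wrist [(0.91, array([538., 200., 149.]))]
mark wrist []
lens wrist [(0.88, array([506., 304., 154.]))]
socket_middle wrist [(0.84, array([589., -34.,  49.]))]
tall_shell wrist []
(474.3968200683594, 82.35487937927246) (33.61524963378906, 43.35657501220703) [  19    0   41   33 1155] [[585.1 -33.3  48. ]]
(463.48389434814453, 155.45345783233643) (30.282163619995117, 37.734588623046875) [ 16   0  36  33 945] [[511.5 -22.4  48. ]]
```

View pics/k7w.png

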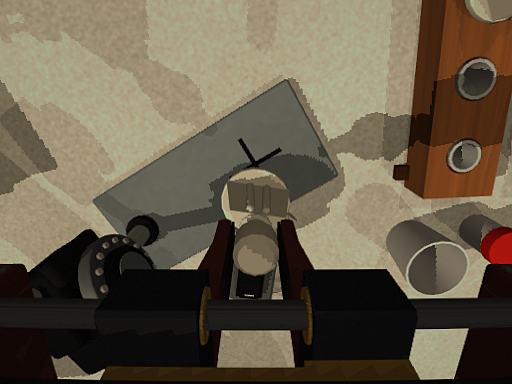

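Emit:
carry_out --targets '[[[0,0,0],[0,0,20],10],[[0,0,0],[0,-2,45],10],[[0,0,0],[5,-20,60],10],[[0,0,0],[12,-50,60],10],[[0,0,0],[19,-80,60],10],[[0,0,1],[26,-110,60],10],[[0,0,2],[33,-140,60],10],[[0,0,3],[40,-170,60],10],[[0,0,3],[46,-200,60],10],[[0,0,3],[50,-220,60],10]]'

```text
t: 51.08
ee_pos: [588.7, -24.2, 220.7]
orientation: [3.132, -0.234, 0.001]
ft_force: [-0.2, -0.0, -3.3]
width: 25.3
```

Emit:
carry_out --targets '[[[0,0,0],[1,-12,-10],10],[[0,0,0],[1,-14,-25],10],[[0,0,0],[1,-14,-45],10],[[0,0,0],[1,-14,-60],10],[[0,0,0],[1,-14,-75],10],[[0,0,0],[1,-14,-80],10],[[0,0,0],[1,-14,-80],10],[[0,0,0],[1,-14,-80],10]]'

```text
t: 51.75
ee_pos: [589.4, -35.2, 140.6]
orientation: [-3.133, 0.232, 0.001]
ft_force: [0.7, 0.3, -2.9]
width: 25.5
```

```bash
python3 look.py q1 -60
```

```text
[589.4 -35.2 140.6] [-4.6 24.7 99.9  0.  55.5 93.9] 25.482749870292864 [ 0.7  0.3 -2.9] 51.75
psi -98.46335130903442 tilt 0.02340409818968239
wrist 155 86 2.0
scene 238 164 5.0
```

View pics/q1m.png

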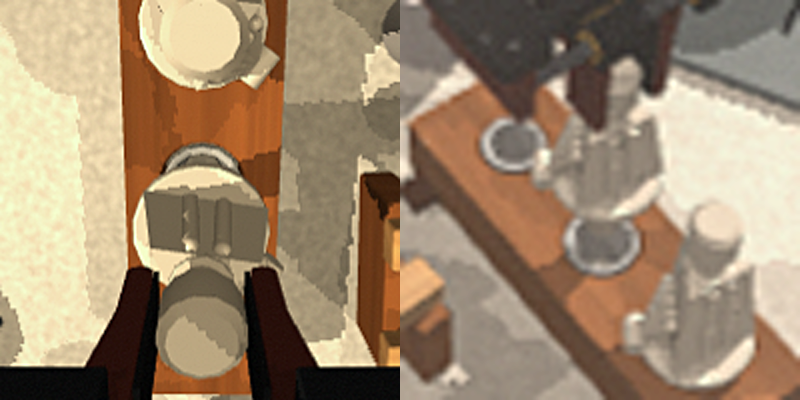

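View pics/q1s.png

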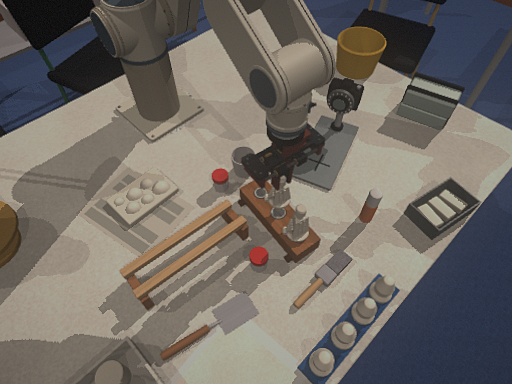

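Emit:
carry_out --targets '[[[0,0,0],[0,0,-6],10],[[0,0,0],[0,0,-12],10],[[0,0,0],[0,0,-18],10],[[0,0,0],[0,0,-24],10],[[0,0,0],[0,0,-30],10],[[0,0,0],[0,0,-35],10],[[0,0,0],[0,0,-38],10],[[0,0,0],[0,0,-41],10],[[0,0,0],[0,0,-43],10],[[0,0,0],[0,0,-43],10]]'

```text
t: 52.73
ee_pos: [589.2, -35.6, 97.2]
orientation: [3.133, -0.232, -0.001]
ft_force: [0.2, -0.2, -3.0]
width: 25.2
```

Emit:
carry_out --targets '[[[0,0,0],[0,0,-1],10],[[0,0,0],[0,0,-2],10],[[0,0,0],[0,0,-3],10],[[0,0,0],[0,0,-4],10],[[0,0,0],[0,0,-4],10]]'

```text
t: 53.15
ee_pos: [589.5, -35.7, 93.6]
orientation: [3.133, -0.232, 0.0]
ft_force: [-0.1, -0.1, -2.8]
width: 25.2
```

Emit:
carry_out --targets '[[[0,0,0],[0,0,-1],10],[[0,0,0],[0,0,-2],10],[[0,0,0],[0,0,-3],10],[[0,0,0],[0,0,-3],10]]'

```text
t: 53.48
ee_pos: [589.7, -35.7, 90.6]
orientation: [3.133, -0.232, 0.001]
ft_force: [0.7, -1.0, -3.3]
width: 25.4
```

Emit:
carry_out --targets '[[[0,0,0],[0,0,-1],10],[[0,0,0],[0,0,-2],10],[[0,0,0],[0,0,-2],10]]'

```text
t: 53.73
ee_pos: [590.5, -35.8, 89.6]
orientation: [3.133, -0.232, 0.003]
ft_force: [0.7, -1.0, 3.5]
width: 25.2
```

Home at ee z≈89.6, as predicted. I'll release and withdraw.

Emit:
carry_out --targets '[[[0,0,0],[0,0,0],30],[[0,0,0],[0,0,0],35],[[0,0,0],[0,0,0],40],[[0,0,0],[0,0,0],50],[[0,0,0],[0,0,0],55],[[0,0,0],[0,0,0],55],[[0,0,0],[0,0,20],55],[[0,0,0],[0,0,55],55],[[0,0,0],[0,0,95],55],[[0,0,0],[0,0,130],55]]'

```text
t: 54.57
ee_pos: [589.2, -35.5, 220.3]
orientation: [-3.133, 0.232, 0.001]
ft_force: [0.0, 0.8, 0.0]
width: 55.1
```

```bash
python3 look.py q2 -150;  python3 - <<'E'
from h import *
np.set_printoptions(precision=1,suppress=True)
for n in ('top','scene','wrist'):
  for q in ['tall_shell','middle_shell','press_off','press_on']:
    print(q,n,[(round(r['confidence'],2),w(n,r['point']).round(0)) for r in place_of(q,n)[:2]])
E
```

```text
[589.2 -35.5 220.3] [-4.6 19.3 96.2  0.  64.5 93.9] 55.14127421199261 [0.  0.8 0. ] 54.5667
psi -98.48333884628941 tilt 0.02464786953396418
wrist 156 65 2.0
scene 238 167 5.0
tall_shell top [(0.59, array([ 646., -155.,    2.]))]
middle_shell top [(0.26, array([414., 229.,  42.]))]
press_off top [(0.51, array([412., 230.,  42.]))]
press_on top [(0.66, array([383., 243.,  33.]))]
tall_shell scene [(0.69, array([668., -46.,  93.])), (0.59, array([ 645., -164.,    1.]))]
middle_shell scene [(0.81, array([583., -35.,  81.]))]
press_off scene []
press_on scene []
tall_shell wrist [(0.85, array([667., -49.,  85.]))]
middle_shell wrist [(0.66, array([587., -32.,  80.]))]
press_off wrist []
press_on wrist []
```

View pics/q2m.png

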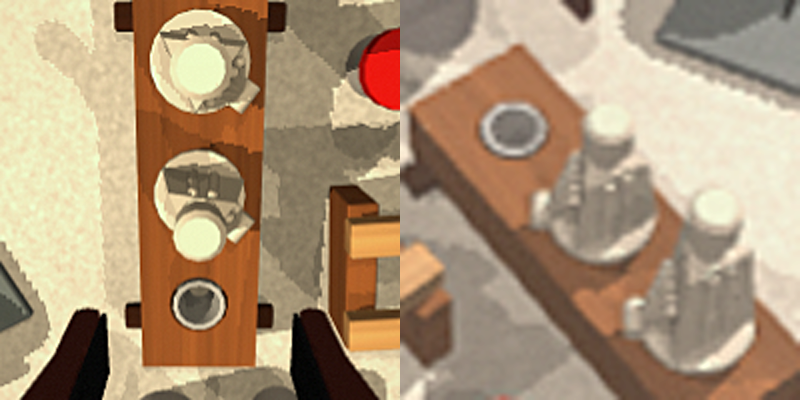

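View pics/q2w.png

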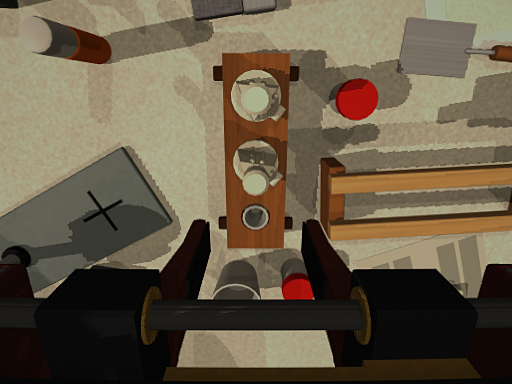

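Emit:
carry_out --targets '[[[0,0,7],[0,0,25],30],[[0,0,14],[0,0,50],0],[[0,0,21],[-10,15,60],0],[[0,0,28],[-20,30,60],0],[[0,0,35],[-30,45,60],0],[[0,0,42],[-40,60,60],0],[[0,0,49],[-50,75,60],0],[[0,0,56],[-60,90,60],0],[[0,0,63],[-70,105,60],0],[[0,0,70],[-80,120,60],0]]'

```text
t: 56.15
ee_pos: [508.9, 85.0, 278.7]
orientation: [2.695, 1.615, 0.0]
ft_force: [0.5, 0.2, -0.1]
width: 0.5
```

Emit:
carry_out --targets '[[[0,0,7],[-10,15,0],0],[[0,0,14],[-20,30,0],0],[[0,0,21],[-30,45,0],0],[[0,0,28],[-40,60,0],0],[[0,0,35],[-50,75,0],0],[[0,0,42],[-60,90,0],0],[[0,0,49],[-70,105,0],0],[[0,0,56],[-80,120,0],0],[[0,0,63],[-90,135,0],0],[[0,0,70],[-93,142,0],0]]'

```text
t: 56.98
ee_pos: [415.2, 227.6, 278.7]
orientation: [-1.28, -2.869, -0.0]
ft_force: [0.8, 0.5, 0.2]
width: 0.6
```

Emit:
carry_out --targets '[[[0,0,7],[0,0,0],0],[[0,0,14],[0,0,0],0],[[0,0,21],[0,0,0],0],[[0,0,28],[0,0,0],0],[[0,0,35],[0,0,0],0],[[0,0,42],[0,0,-20],0],[[0,0,49],[0,0,-40],0],[[0,0,56],[0,0,-60],0],[[0,0,63],[0,0,-80],0],[[0,0,70],[0,0,-90],0]]'

```text
t: 57.82
ee_pos: [415.3, 225.8, 186.6]
orientation: [0.595, -3.082, 0.001]
ft_force: [-0.6, -0.6, -0.2]
width: 0.3
```

```bash
python3 look.py r1 0;  python3 - <<'E'
from h import *
np.set_printoptions(precision=1,suppress=True)
for n in ('top','scene','wrist'):
  for q in ['press_off','press_on','lens','tall_shell','middle_shell']:
    print(q,n,[(round(r['confidence'],2),w(n,r['point']).round(0)) for r in place_of(q,n)[:2]])
E
```

```text
[415.3 225.8 186.6] [ 27.1  11.5 112.1  -0.   56.5 -84.8] 0.3029006165921361 [-0.6 -0.6 -0.2] 57.8167
psi 111.85987625886219 tilt 0.1478360624727372
wrist 154 110 2.0
scene 259 52 5.0
press_off top [(0.6, array([410., 228.,  42.])), (0.3, array([588., -34.,  78.]))]
press_on top [(0.45, array([381., 240.,  35.]))]
lens top [(0.61, array([501., 304., 147.])), (0.24, array([511., -21.,  54.]))]
tall_shell top [(0.84, array([664., -46.,  88.]))]
middle_shell top [(0.57, array([591., -37.,  79.])), (0.33, array([ 644., -159.,   -0.]))]
press_off scene [(0.56, array([418., 232.,  42.]))]
press_on scene [(0.45, array([379., 238.,  35.])), (0.34, array([667., -50.,  87.]))]
lens scene [(0.56, array([499., 304., 152.]))]
tall_shell scene [(0.68, array([664., -43.,  90.]))]
middle_shell scene [(0.86, array([588., -36.,  79.]))]
press_off wrist [(0.76, array([416., 226.,  45.]))]
press_on wrist [(0.78, array([383., 240.,  40.]))]
lens wrist []
tall_shell wrist []
middle_shell wrist []
```

View pics/r1w.png

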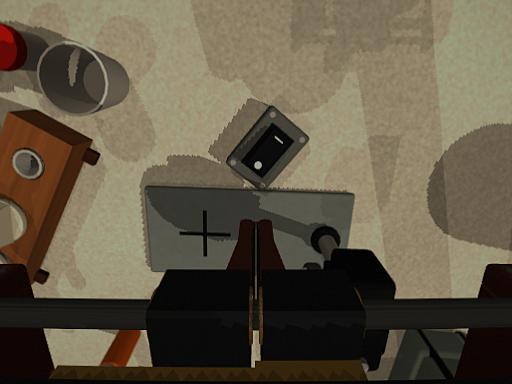

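View pics/r1s.png

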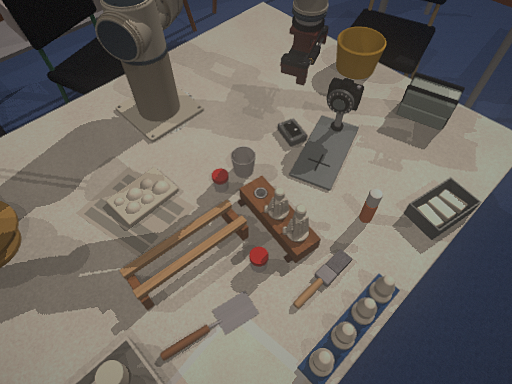

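Emit:
carry_out --targets '[[[0,0,0],[0,1,-30],0],[[0,0,0],[0,1,-60],0],[[0,0,0],[0,1,-90],0],[[0,0,0],[0,1,-120],0],[[0,0,0],[0,1,-145],0],[[0,0,0],[0,1,-160],0],[[0,0,0],[0,1,-168],0],[[0,0,0],[0,1,-171],0],[[0,0,0],[0,1,-171],0]]'

```text
t: 59.47
ee_pos: [416.4, 227.4, 17.4]
orientation: [0.586, -3.086, 0.0]
ft_force: [0.1, -0.4, 0.7]
width: 0.6
```

Emit:
carry_out --targets '[[[0,0,0],[0,0,-1],0],[[0,0,0],[0,0,-2],0],[[0,0,0],[0,0,-3],0],[[0,0,0],[0,0,-4],0],[[0,0,0],[0,0,-5],0],[[0,0,0],[0,0,-5],0]]'

```text
t: 59.97
ee_pos: [416.4, 227.4, 12.8]
orientation: [-0.586, 3.086, 0.0]
ft_force: [0.9, -0.6, -0.2]
width: 0.6
```

Emit:
carry_out --targets '[[[0,0,0],[0,0,-1],0],[[0,0,0],[0,0,-2],0],[[0,0,0],[0,0,-3],0],[[0,0,0],[0,0,-4],0],[[0,0,0],[0,0,-4],0]]'

```text
t: 60.38
ee_pos: [416.3, 227.3, 8.4]
orientation: [0.586, -3.086, 0.0]
ft_force: [-0.5, -0.2, 0.1]
width: 0.2
```

Emit:
carry_out --targets '[[[0,0,0],[0,0,-1],0],[[0,0,0],[0,0,-2],0],[[0,0,0],[0,0,-3],0],[[0,0,0],[0,0,-3],0]]'

```text
t: 60.72
ee_pos: [416.8, 227.5, 5.7]
orientation: [-0.586, 3.086, 0.0]
ft_force: [0.9, 0.4, 0.3]
width: 0.7
```

Emit:
carry_out --targets '[[[0,0,0],[0,0,-1],0],[[0,0,0],[0,0,-2],0],[[0,0,0],[0,0,-2],0]]'

```text
t: 60.97
ee_pos: [417.0, 227.6, 3.8]
orientation: [-0.586, 3.085, 0.0]
ft_force: [1.9, -1.2, 2.7]
width: 0.5
```

Emit:
carry_out --targets '[[[0,0,0],[0,0,-1],0],[[0,0,0],[0,0,-2],0],[[0,0,0],[0,0,-2],0]]'

```text
t: 61.22
ee_pos: [417.6, 227.6, 2.1]
orientation: [-0.586, 3.084, 0.0]
ft_force: [4.3, -3.6, 5.0]
width: 0.3
```

Emit:
carry_out --targets '[[[0,0,0],[0,0,30],0],[[0,0,0],[0,0,60],0],[[0,0,0],[0,0,90],0],[[0,0,0],[0,0,130],0],[[0,0,0],[0,0,170],0],[[0,0,0],[0,0,180],0],[[0,0,0],[0,0,180],0]]'

```text
t: 61.8
ee_pos: [417.9, 228.4, 184.5]
orientation: [-0.585, 3.081, 0.003]
ft_force: [-0.1, -0.4, 0.1]
width: 0.9
```

```bash
python3 look.py r2 0;  python3 - <<'E'
from h import *
np.set_printoptions(precision=1,suppress=True)
for n in ('top','scene','wrist'):
  for q in ['press_off','press_on','tall_shell','middle_shell']:
    print(q,n,[(round(r['confidence'],2),w(n,r['point']).round(0)) for r in place_of(q,n)[:2]])
a=cv2.imread('pics/r1w.png');b=cv2.imread('pics/r2w.png')
cv2.imwrite('pics/r2c.png',np.hstack([cv2.resize(x[100:190,220:320],(400,360),interpolation=2) for x in (a,b)]))
E
```

```text
[417.9 228.4 184.5] [ 27.2  11.7 112.1   0.   55.8 -84.3] 0.9437390674675216 [-0.1 -0.4  0.1] 61.8
psi 111.51794731873956 tilt 0.3271455086927154
wrist 155 118 2.0
scene 260 53 5.0
press_off top [(0.71, array([415., 227.,  34.]))]
press_on top [(0.74, array([380., 243.,  41.]))]
tall_shell top [(0.58, array([662., -46.,  88.]))]
middle_shell top [(0.8, array([589., -35.,  80.])), (0.65, array([508., -21.,  54.]))]
press_off scene [(0.6, array([422., 228.,  39.]))]
press_on scene [(0.55, array([381., 241.,  42.])), (0.42, array([589., -30.,  79.]))]
tall_shell scene [(0.67, array([666., -47.,  91.]))]
middle_shell scene [(0.75, array([587., -34.,  79.]))]
press_off wrist [(0.58, array([414., 224.,  31.]))]
press_on wrist [(0.83, array([380., 238.,  40.]))]
tall_shell wrist []
middle_shell wrist []
```

View pics/r2c.png

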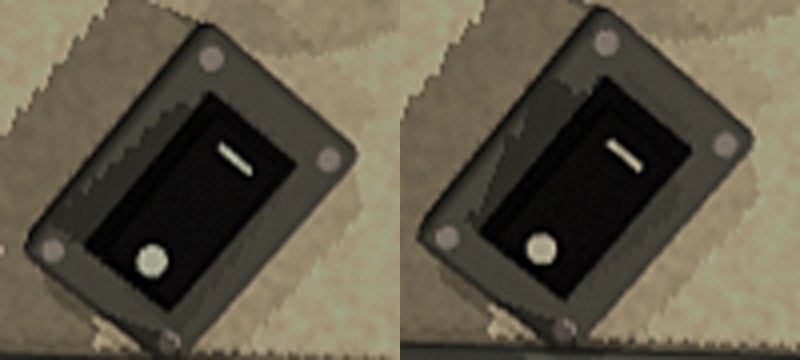

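View pics/r2s.png

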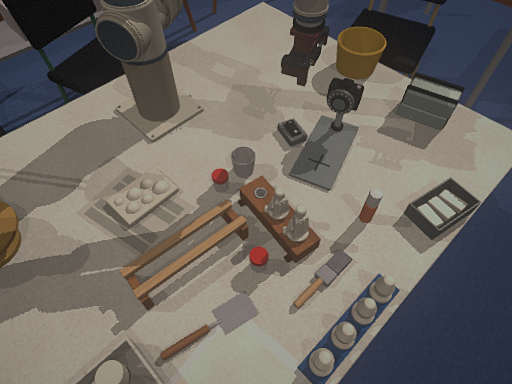

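```bash
python3 -c "
from h import *
print(order.close_job())"
```

```text
the job is handed in; nothing more can be done
None
```

I handed the job in at about 62 s. As far as the last pictures show, everything is done. No verdict came back, so this rests on my own checks.

- **Light:** I switched it on at the start and off at the end. In the last pictures the near end of the rocker is raised (about 41 mm) and the far end is down (about 31–34 mm by the top and wrist cameras). The scene camera put the far end at about 39 mm, but the rocker's changed shadow in the wrist picture fits it being off.
- **Finials:** Only the tall and middle ones were there; there was no short one. Each was held over the cross with its shell, reeded and plain sides to the lens in turn, more than a second each. Squareness was judged from the wrist pictures and the rig's direction.
- **Moved camera:** The rig was knocked about 30 mm aside and turned about 5° before the middle finial's pictures. I found the cross again and used its new position.
- **Placing:** Both finials were lowered until they bottomed in their cups. The gripper height matched the seated height, and they look upright. The networks last gave their centres within 4 mm of where the gripper seated them, at about 88–91 mm and 79–80 mm high. The seated heights are 89 and 79 mm.
- **Other things on the table:** I touched none of them on purpose. In the last scene picture they look where they were at the start, though I did not measure this.

**Disagreements:**
- The fingertips end about 31 mm short of the stated tool point. My first two presses on the switch therefore hit nothing, and I found the true height by touch.
- The tall cup was about 2 mm from where the cameras put it, which I corrected by feel.

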